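Pack the rinsed filter-frame kit in the eye clinic

ROBOT

A 6-joint arm with a two-finger parallel gripper is mounted at the origin on the work surface. World frame = base frame: x ahead of the robot, y to its left, z up, the work surface at z = 0. Lengths are in m, angles in rad, forces in N, time in s.
With the tool pointing down it reaches from about 0.35 to 0.775 m from the base axis. Payload 7.3 kg.
Tool frame: the origin (TCP) lies on the centre line of the jaws, within the pads' length; the fingertips stand 14 mm ahead of it and the grasp point (between the pads) lies 5 mm behind it; z points along the fingers, y is the direction in which the jaws open and shut (so a half turn about z gives the same grasp; the last joint's range is limited). The gripper opens to 92 mm and grips with 3 to 60 N. Pads are 19 mm wide; open, the fingers measure 130 mm over their backs; the gripper's body (75 mm by 190 mm) begins 47 mm behind the grasp point.
Start: joints at [1.149, 0.342, 1.524, -0, 1.275, -0.146], TCP at [0.143, 0.505, 0.241] pointing down, gripper open.
Joint ranges: [-2.53, 2.53], [-0.77, 2.02], [0.04, 2.7], [-1, 4.14], [0.28, 2.66], [-3.11, 3.11]. Speed limits (rad/s): [2.57, 2.57, 3.14, 3.14, 3.14, 3.14].

INTERFACE

Orientations are given as [roll, pitch, yaw] about the fixed x, y, z axes, in that order (R = Rz(yaw) Ry(pitch) Rx(roll)).
In Python, from cell import telemetry, cams, robot gives the robot as it stands.
- The arm moves only by the tool servo_tool, never from a script. Its argument "targets" is text: rows parted by semicolons, each of 4 numbers parted by spaces: the shift along the tool's x, y, z in mm, then the turn about the tool's z in rad. In form: x y z yaw; .... A call has 1 to 20 rows; each row shifts and turns the pose as measured when the row begins, along the tool's axes as they then stand; what a row does not reach is not made up. A row lasts 1/8 s, in which the tool goes at most 62.5 mm and 10.7 degrees, less where a joint would pass 70% of its speed; a pose out of reach is approached as far as the arm can. A call with a gripper value outside its range is refused whole. "hand" is the opening, from 0 (shut) to 1 (fully open), set as the call begins (left out, the last holds). The fingers move at their own pace and stop on an object; "squeeze" is the grip in N (left out, the last holds). Time passes only in rows, so rows that do not move let the fingers close. It gives the time, the measured TCP pose, the force and the opening at its end, in the units of the state.
- telemetry.observe(): the state, without advancing time (a new reading comes with each control period).
- cams.read_camera(name): name is "scene" or "top"; returns a dict with "color" (480x640x3 uint8, red, green, blue), "K" (3x3 intrinsics, pixels), "R" (3x3) and "t" (3): a world point X has camera coordinates R X + t. Camera axes: x right, y down, z forward; pixel columns grow to the right and rows downward; lengths in m; the calibration is good to about 2 mm. A picture is of the moment at which its call begins. There is no depth.
- robot.hand_in(): hands the job in, once; it reports no verdict.
Trained networks look in a picture, given as the dict that the camera call returned (one of the last four; its "shot" number tells which), for a name from the list of things; names that differ only in an ending like _2 or _b are one class to them, and where a whole thing is asked for, a point or a joint stands for the part that bears it (a point fixed in the world has none). Each returns a list of dicts, best first, with "score" (0 to 1); they miss things now and then, are a little off and sometimes report something else, mostly with a low value. They report only what shows in the picture. A call takes as long as a camera call.
- cams.cut_out(picture, query): "region" (480x640 bool, what is visible of it) and "extent" ([centre column, centre row, width, height] in pixels, round what is visible of it).
The state is a dict: "time": time; "qpos": joint angles; "qvel": joint speeds; "joint_efforts": joint torques, N m; "tool_pos": TCP position; "tool_rot": TCP orientation; "contact_force": force on the tool from outside, world axes, zero at the start; "torque": the same for the moment, N m; "opening": finger opening in m.
Only numpy, scipy, OpenCV 4.12 (cv2) and the standard library are available. Lean on these libraries where they do the work, as an engineer would, in place of code of your own. Each camera call takes 0.05 s, during which the arm holds its last target.

TASK

Put the rinsed kit together for the next clinic: first stand the yellow wide dish on the grey round mat, the blue pot inside the dish and the grey cup inside the pot, each flat on the floor of the one around it. Only when the three are nested, slide every filter frame off the open end of the drying rod and put it well down inside the grey cup, so that at the end the nest stands on the mat with all the frames in the cup. Leave the spray bottle, the lens case and the pen torch where they are.

Things in the scene. Friction and masses are not known exactly. Their poses are not given: they have to be found in the camera images.
- mat: round grey rubber mat fixed to the table, 230 mm in diameter, 4 mm thick; origin at the centre of its underside
- stand: fixed drying stand: white base plate (90 x 130 x 12 mm), steel post of 22 mm diameter and 170 mm height, and one level steel rod of 8 mm diameter that leaves the post 150 mm above the table. Origin on the table under the post's axis; x points along the rod to its open end, z up. The rod ends 196 mm from the post's axis; a black flange of 34 mm diameter closes its post end
- frame0: blue plastic filter frame: a flat plate 32 mm wide (its y), 40 mm tall (its z), 12 mm thick (its x), 25 g, with an open round window of 22 mm diameter in its middle, through which the rod passes. Origin at the window's centre. It hangs upright on the rod, origin about 7 mm below the rod's axis, x along the rod; frames hang at least 22 mm apart centre to centre. 3 to 5 of the five are there
- frame1: green filter frame, otherwise as frame0
- frame2: yellow filter frame, otherwise as frame0
- frame3: red filter frame, otherwise as frame0
- frame4: orange filter frame, otherwise as frame0
- dish: yellow wide dish, round and straight-walled, 152 mm outer diameter, 45 mm high; wall 8 mm, floor 5 mm thick; open on top; 0.2 kg. Origin at the centre of its underside, z up through its mouth
- pot: blue pot of the same kind, 126 mm outer diameter, 60 mm high; wall 8 mm, floor 5 mm; origin at the centre of its underside
- cup: grey cup of the same kind, 100 mm outer diameter, 75 mm high; wall 8 mm, floor 5 mm; origin at the centre of its underside
- spray: bystander: white spray bottle with a blue cap, 54 mm diameter, 130 mm tall, loose; origin at the centre of its underside
- lenscase: bystander: flat black lens case with steel lens rims on top, 80 x 130 mm, about 60 mm high, loose; origin at the centre of its underside
- torch: bystander: small aluminium pen torch lying on the table, 120 mm long, 16 mm thick, loose; origin at its middle, on its underside

How it is judged:
By the outcome, as a careful person would: the job done as asked, in the order asked, and still so for the second after the job is handed in, with the robot touching nothing.
Of frame0, frame1, frame2, frame3, frame4 only 3 to 5 are there at a start; the rules pass over those that are not, and their reading is None.
At some moment in a run one of pot, cup may be knocked a few centimetres aside while the robot is not near it.
Once in a run the grip may slacken for a moment while it holds something.
It also fails if it takes over 210 s, if anything falls off the work surface, if the arm or the gripper's body presses on something with over 40 N, if the wrist force passes 120 N, or if a joint passes its speed limit or range.

## Working session

There is one attempt and no reset: what is moved stays moved. The work goes in short steps, Python scripts to look and compute and a tool call to move; the robot and the scene stay as the last step left them, time stands still between calls to the robot, and variables do not carry over. Pictures are saved under pics/ and viewed, and the job is handed in when it is done.

Besides the shell and the picture viewer there is one more tool, called after ">>>" as name(argument=value, ...) on one line, values as JSON. servo_tool: Moves the arm, as the interface text tells. Its arguments: {"type":"object","properties":{"targets":{"type":"string"},"hand":{"type":"number"},"squeeze":{"type":"number"}},"required":["targets"]}

```bash
ls; mkdir -p pics; python3 - <<'E'
from cell import telemetry, cams, robot
import cv2
s=telemetry.observe(); print(s)
for n in ("scene","top"):
    p=cams.read_camera(n); cv2.imwrite(f"pics/{n}0.png",p["color"][:,:,::-1])
    print(n,p["K"],p["R"],p["t"],p["shot"])
E
```

```text
pics
{'time': 0.0, 'qpos': array([ 1.14899073e+00,  3.42703174e-01,  1.52498395e+00, -2.22654885e-05,
        1.27539070e+00, -1.45990843e-01]), 'qvel': array([ 0.0013052 ,  0.0004628 , -0.00030112, -0.00023507, -0.00118324,
        0.0018264 ]), 'joint_efforts': array([ 2.41688707e-03, -4.31233513e+01, -2.44228506e+01,  7.21831759e-02,
        5.55352808e-02, -1.23330374e-04]), 'tool_pos': array([0.14280091, 0.50482129, 0.24006663]), 'tool_rot': array([-3.14012018e+00, -1.94987315e-04,  2.86578426e+00]), 'contact_force': array([-0.51339064,  0.26989976,  0.60743263]), 'torque': array([-0.00530116, -0.0201439 , -0.01993005]), 'opening': 0.0916558078856414}
scene [[513.61467883   0.         314.93885649]
 [  0.         513.61467883 237.25146478]
 [  0.           0.           1.        ]] [[ 0.34278516  0.93928864 -0.01533574]
 [ 0.6362468  -0.24414137 -0.73183673]
 [-0.69115002  0.24110546 -0.68130743]] [-0.17690901 -0.28654241  1.46115357] 1
top [[604.87481832   0.         324.84335185]
 [  0.         604.87481832 228.2713041 ]
 [  0.           0.           1.        ]] [[-0.02497294 -0.99968698  0.00151796]
 [-0.99684696  0.02478754 -0.07537715]
 [ 0.07531593 -0.00339556 -0.99715394]] [0.00921717 0.5935013  1.26222741] 2
```

View pics/scene0.png

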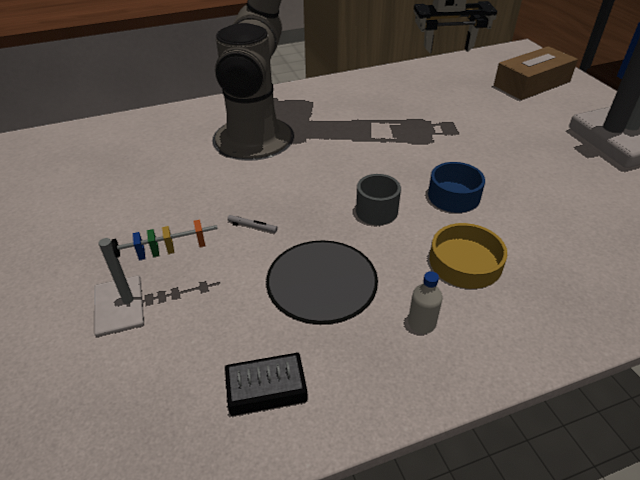

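View pics/top0.png

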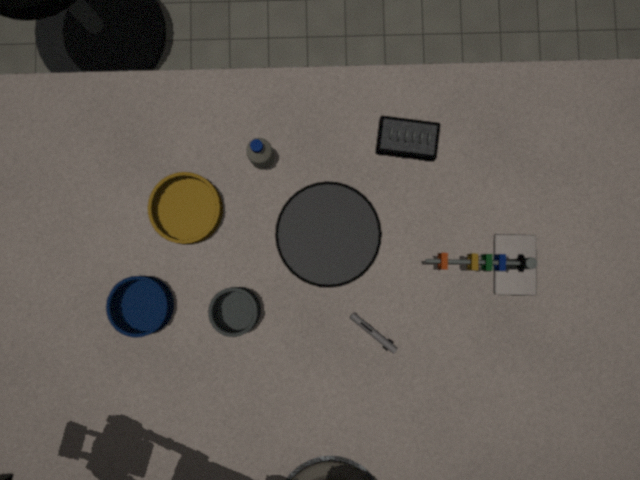

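```bash
cat > h.py <<'E'
from cell import telemetry, cams, robot
import cv2, numpy as np
from scipy.optimize import minimize, least_squares
DIM=dict(mat=(.115,.004),dish=(.076,.045),pot=(.063,.060),cup=(.050,.075),spray=(.027,.13))
def proj(p,X):
    X=np.atleast_2d(X); c=X@p["R"].T+p["t"]; u=c@p["K"].T; return u[:,:2]/u[:,2:]
def unproj(p,uv,z):
    d=p["R"].T@np.linalg.solve(p["K"],[uv[0],uv[1],1.]); o=-p["R"].T@p["t"]
    return o+d*(z-o[2])/d[2]
def circ(x,y,z,r,n=48):
    a=np.linspace(0,2*np.pi,n,endpoint=False); return np.c_[x+r*np.cos(a),y+r*np.sin(a),0*a+z]
def sil(p,x,y,z0,r,h):
    P=proj(p,np.r_[circ(x,y,z0,r),circ(x,y,z0+h,r)]).astype(np.float32)
    m=np.zeros((480*4,640*4),np.uint8); cv2.fillConvexPoly(m,np.round((cv2.convexHull(P)+.5)*4-.5).astype(np.int32),1)
    return cv2.resize(m.astype(np.float32),(640,480),interpolation=cv2.INTER_AREA)
def fit(ps,name,z0=0.):
    r,h=DIM[name]; ms=[]
    for p in ps:
        d=cams.cut_out(p,name)
        if d: ms.append((p,d[0]["region"].astype(np.float32),d[0]["score"]))
    out=[]
    for sel in [[m] for m in ms]+([ms] if len(ms)>1 else []):
        p,m,_=sel[-1]; v,u=np.nonzero(m); g=unproj(p,(u.mean(),v.mean()),z0+h/2)[:2]
        f=lambda q:sum(1-np.minimum(sil(p,*q,z0,r,h),m).sum()/np.maximum(sil(p,*q,z0,r,h),m).sum() for p,m,_ in sel)
        o=minimize(f,g,method="Nelder-Mead",options=dict(initial_simplex=[g,g+[.01,0],g+[0,.01]],xatol=1e-4,fatol=1e-4))
        out.append((np.round(o.x,4),round(o.fun/len(sel),3)))
    return out,[round(m[2],2) for m in ms]
def shots(tag=None):
    ps=[cams.read_camera("scene"),cams.read_camera("top")]
    if tag:
        for p,n in zip(ps,("scene","top")): cv2.imwrite(f"pics/{n}_{tag}.png",p["color"][:,:,::-1])
    return ps
E
python3 - <<'E'
from h import *
ps=shots()
for n in DIM: print(n,fit(ps,n))
for n in ["torch","lenscase","stand"]+[f"frame{i}" for i in range(5)]:
    for p in ps:
        d=cams.cut_out(p,n); print(n,p["shot"],[(round(e["score"],2),np.round(e["extent"],1)) for e in d[:2]])
E
```

```text
mat ([(array([ 0.583 , -0.0108]), np.float64(0.02)), (array([ 0.5827, -0.0116]), np.float64(0.014)), (array([ 0.5823, -0.0112]), np.float64(0.017))], [0.92, 0.82])
dish ([(array([0.643 , 0.2916]), np.float64(0.036)), (array([0.6432, 0.2905]), np.float64(0.026)), (array([0.6436, 0.2907]), np.float64(0.031))], [0.75, 0.89])
pot ([(array([0.4414, 0.3841]), np.float64(0.048)), (array([0.4406, 0.385 ]), np.float64(0.019)), (array([0.4406, 0.3848]), np.float64(0.034))], [0.84, 0.87])
cup ([(array([0.4254, 0.1862]), np.float64(0.049)), (array([0.4252, 0.186 ]), np.float64(0.024)), (array([0.4253, 0.186 ]), np.float64(0.037))], [0.94, 0.94])
spray ([(array([0.7523, 0.1276]), np.float64(0.265)), (array([0.7421, 0.1215]), np.float64(0.225)), (array([0.7528, 0.1272]), np.float64(0.252))], [0.9, 0.6])
torch 3 [(0.93, array([251.6, 224.4,  51.1,  18.9]))]
torch 4 [(0.57, array([372.9, 332.1,  47.3,  40.1]))]
lenscase 3 [(0.59, array([263.4, 382.6,  78.7,  64.4]))]
lenscase 4 [(0.89, array([408.9, 139. ,  66.9,  44.2]))]
stand 3 [(0.75, array([156.1, 281.8, 122.1, 105.6]))]
stand 4 [(0.62, array([
[... 325 characters left out ...]
))]
frame1 4 [(0.74, array([486.4, 263.9,  10.5,  17.5])), (0.68, array([475.1, 261.1,   8.2,  17.2]))]
frame2 3 [(0.8, array([139.2, 246.2,  12.7,  25.7])), (0.63, array([167.8, 240.8,   9.5,  26.7]))]
frame2 4 [(0.74, array([486.4, 263.9,  10.5,  17.5])), (0.68, array([475.1, 261.1,   8.2,  17.2]))]
frame3 3 [(0.8, array([139.2, 246.2,  12.7,  25.7])), (0.63, array([167.8, 240.8,   9.5,  26.7]))]
frame3 4 [(0.74, array([486.4, 263.9,  10.5,  17.5])), (0.68, array([475.1, 261.1,   8.2,  17.2]))]
frame4 3 [(0.8, array([139.2, 246.2,  12.7,  25.7])), (0.63, array([167.8, 240.8,   9.5,  26.7]))]
frame4 4 [(0.74, array([486.4, 263.9,  10.5,  17.5])), (0.68, array([475.1, 261.1,   8.2,  17.2]))]
```

```bash
cat >> h.py <<'E'
def plan(x,y,z,yaw,n=None):
    s=telemetry.observe(); p=np.array(s["tool_pos"]); w=s["tool_rot"][2]
    dyaw=(yaw-w+np.pi)%(2*np.pi)-np.pi
    d=np.array([x,y,z])-p
    n=n or int(max(np.ceil(np.linalg.norm(d)*1000/45),np.ceil(abs(dyaw)/.15),1))
    print("t %.2f from"%s["time"],np.round(p*1000,1),round(w,3),"rpy",np.round(s["tool_rot"],3),"open %.4f"%s["opening"],"F",np.round(s["contact_force"],1),"q",np.round(s["qpos"],2))
    rows=[]
    for i in range(n):
        a=w+dyaw*i/n; ux=np.array([np.cos(a),np.sin(a)]); uy=np.array([np.sin(a),-np.cos(a)]); e=d/n*1000
        rows.append("%.0f %.0f %.0f %.2f"%(e[:2]@ux,e[:2]@uy,-e[2],-dyaw/n))
    print("delta mm",np.round(d*1000,1),"dyaw",round(dyaw,3)); print("; ".join(rows))
    ux=np.array([np.cos(w),np.sin(w)]); uy=np.array([np.sin(w),-np.cos(w)]); print("tool delta now: %.1f %.1f %.1f %.3f"%(d[:2]@ux*1000,d[:2]@uy*1000,-d[2]*1000,-dyaw))
def near(c,R,phi=None):
    """grip on side of wall; phi = direction from grip point to centre (tool +y)"""
    c=np.array(c); phi=np.arctan2(c[1],c[0]) if phi is None else phi
    return (*(c-R*np.array([np.cos(phi),np.sin(phi)])),phi+np.pi/2)
E
python3 - <<'E'
from h import *
x,y,w=near((.6436,.2907),.072); print(x,y,w)
plan(x,y,.12,w)
E
```

```text
0.5779829206788648 0.2610622048498229 1.9950448531096938
t 1.50 from [142.9 505.2 240.8] 2.866 rpy [3.141 0.    2.866] open 0.0922 F [ 0.2  0.8 -0.9] q [ 1.15  0.34  1.52  0.    1.28 -0.15]
delta mm [ 435.  -244.1 -120.8] dyaw -0.871
-40 -10 10 0.07; -41 -7 10 0.07; -41 -4 10 0.07; -42 -1 10 0.07; -42 2 10 0.07; -41 5 10 0.07; -41 8 10 0.07; -40 11 10 0.07; -39 14 10 0.07; -38 17 10 0.07; -37 20 10 0.07; -35 22 10 0.07
tool delta now: -485.1 -116.4 120.8 0.871
```

>>> servo_tool(targets="-40 -10 10 0.07; -41 -7 10 0.07; -41 -4 10 0.07; -42 -1 10 0.07; -42 2 10 0.07; -41 5 10 0.07; -41 8 10 0.07; -40 11 10 0.07; -39 14 10 0.07; -38 17 10 0.07; -37 20 10 0.07; -35 22 10 0.07; 0 0 0 0", hand=0.5)

```text
time: 3.12
tool_pos: [0.5926, 0.2541, 0.1169]
tool_rot: [3.138, -0.003, 2.0]
contact_force: [-0.0, -0.7, -0.5]
opening: 0.0459
```

```bash
python3 - <<'E'
from h import *
x,y,w=near((.6436,.2907),.072)
plan(x,y,.12,w)
E
```

```text
t 3.12 from [592.6 254.1 116.9] 2.0 rpy [ 3.138e+00 -3.000e-03  2.000e+00] open 0.0459 F [-0.  -0.7 -0.5] q [ 0.28  0.67  1.33  0.    1.14 -0.15]
delta mm [-14.6   6.9   3.1] dyaw -0.005
12 -10 -3 0.00
tool delta now: 12.4 -10.4 -3.1 0.005
```

>>> servo_tool(targets="12 -10 0 0; 0 0 20 0; 0 0 20 0; 0 0 0 0")

```text
time: 3.62
tool_pos: [0.5721, 0.2655, 0.0776]
tool_rot: [3.139, -0.005, 2.006]
contact_force: [0.1, -0.1, 0.2]
opening: 0.0461
```

```bash
python3 - <<'E'
from h import *
x,y,w=near((.6436,.2907),.072)
plan(x,y,.036,w)
shots("a")
E
```

```text
t 3.62 from [572.1 265.5  77.6] 2.006 rpy [ 3.139 -0.005  2.006] open 0.0461 F [ 0.1 -0.1  0.2] q [ 0.31  0.69  1.41  0.01  1.04 -0.13]
delta mm [  5.8  -4.4 -41.6] dyaw -0.011
-6 3 42 0.01
tool delta now: -6.5 3.4 41.6 0.011
```

View pics/scene_a.png

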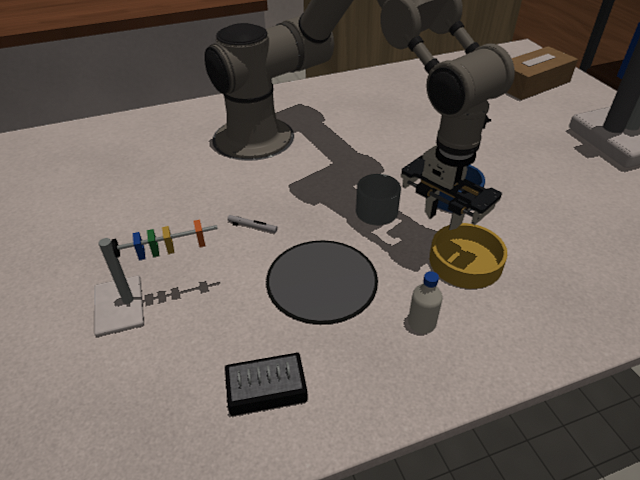

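>>> servo_tool(targets="-5 3 10 0; 0 0 15 0; 0 0 10 0; 0 0 0 0; 0 0 0 0")

```text
time: 4.35
tool_pos: [0.5795, 0.2629, 0.0436]
tool_rot: [3.133, -0.004, 2.006]
contact_force: [-0.2, -0.4, 0.3]
opening: 0.0461
```

```bash
python3 - <<'E'
from h import *
x,y,w=near((.6436,.2907),.072)
plan(x,y,.036,w)
E
```

```text
t 4.35 from [579.5 262.9  43.6] 2.006 rpy [ 3.133 -0.004  2.006] open 0.0461 F [-0.2 -0.4  0.3] q [ 0.3   0.74  1.43  0.01  0.97 -0.14]
delta mm [-1.5 -1.8 -7.6] dyaw -0.011
-1 -2 8 0.01
tool delta now: -1.0 -2.1 7.6 0.011
```

Good; close on the wall.

>>> servo_tool(targets="0 -1 7 0; 0 0 0 0; 0 0 0 0")

```text
time: 4.72
tool_pos: [0.5788, 0.2626, 0.0366]
tool_rot: [3.132, -0.004, 2.006]
contact_force: [-0.2, -0.4, 0.2]
opening: 0.0459
```

>>> servo_tool(targets="0 0 0 0; 0 0 0 0; 0 0 0 0; 0 0 0 0; 0 0 0 0; 0 0 0 0", hand=0, squeeze=40)

```text
time: 5.48
tool_pos: [0.5789, 0.2626, 0.0371]
tool_rot: [3.132, -0.004, 2.006]
contact_force: [0.3, -0.1, 0.5]
opening: 0.0093
```

>>> servo_tool(targets="0 0 -10 0; 0 0 -10 0; 0 0 -5 0; 0 0 0 0; 0 0 0 0")

```text
time: 6.1
tool_pos: [0.5782, 0.2622, 0.0635]
tool_rot: [3.133, -0.004, 2.006]
contact_force: [-0.3, -1.3, -2.6]
opening: 0.0089
```

```bash
python3 - <<'E'
from h import *
ps=shots("b")
print(fit(ps,"dish",.02))
# mat + near azimuth
x,y,w=near((.5825,-.0113),.072); print(x,y,w)
plan(x,y,telemetry.observe()["tool_pos"][2],w)
E
```

```text
([(array([0.6404, 0.2949]), np.float64(0.109)), (array([0.6471, 0.2918]), np.float64(0.589)), (array([0.6439, 0.2928]), np.float64(0.362))], [0.84, 0.65])
0.5105135439384673 -0.009903524543355673 1.5513996180863
t 6.30 from [578.2 262.2  63.3] 2.006 rpy [ 3.133 -0.004  2.006] open 0.0093 F [ 0.6 -0.7 -2.1] q [ 0.3   0.71  1.42  0.01  1.01 -0.14]
delta mm [ -67.7 -272.1    0. ] dyaw -0.455
-31 -25 -0 0.06; -33 -23 -0 0.06; -34 -21 -0 0.06; -35 -19 -0 0.06; -37 -16 -0 0.06; -38 -14 -0 0.06; -38 -11 -0 0.06
tool delta now: -218.2 -176.1 -0.0 0.455
```

View pics/scene_b.png

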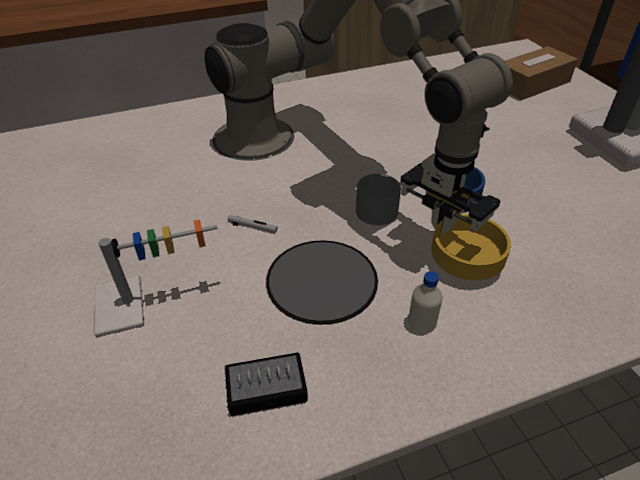

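>>> servo_tool(targets="-20 -15 0 0.05; -28 -20 0 0.05; -28 -18 0 0.05; -28 -17 0 0.05; -29 -15 0 0.05; -29 -14 0 0.05; -28 -12 0 0.05; -20 -7 0 0.05; -8 -3 0 0.04; 0 0 0 0; 0 0 0 0")

```text
time: 7.68
tool_pos: [0.5139, 0.0139, 0.0602]
tool_rot: [3.135, -0.008, 1.553]
contact_force: [-0.8, -0.3, -1.3]
opening: 0.0098
```

```bash
python3 - <<'E'
from h import *
x,y,w=near((.5825,-.0113),.072)
plan(x,y,telemetry.observe()["tool_pos"][2],w)
ps=shots("c")
print(fit(ps,"dish",.03))
E
```

```text
t 7.67 from [513.9  13.9  60.2] 1.553 rpy [ 3.135 -0.008  1.553] open 0.0098 F [-0.8 -0.3 -1.3] q [-0.13  0.54  1.78  0.01  0.81 -0.12]
delta mm [ -3.3 -23.8   0. ] dyaw -0.002
-24 -3 -0 0.00
tool delta now: -23.9 -2.9 -0.0 0.002
([(array([0.5919, 0.0083]), np.float64(0.128)), (array([0.5942, 0.0092]), np.float64(0.565)), (array([0.5921, 0.0088]), np.float64(0.347))], [0.62, 0.7])
```

View pics/scene_c.png

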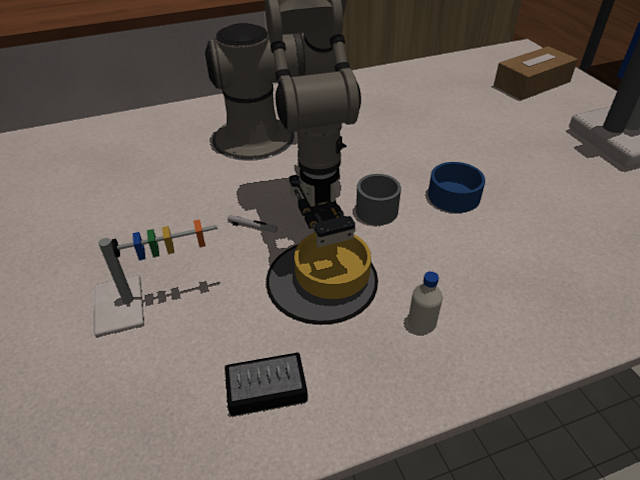

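>>> servo_tool(targets="-12 -4 0 0; -10 -3 0 0; 0 0 0 0; 0 0 8 0; 0 0 6 0; 0 0 4 0; 0 0 1 0; 0 0 0 0")

```text
time: 8.88
tool_pos: [0.5062, -0.0091, 0.0411]
tool_rot: [3.134, -0.007, 1.555]
contact_force: [0.4, 0.1, -1.2]
opening: 0.0091
```

```bash
python3 - <<'E'
from h import *
x,y,w=near((.5825,-.0113),.072)
plan(x,y,.041,w)
ps=shots("d")
print(fit(ps,"dish",.004))
E
```

```text
t 8.88 from [506.2  -9.1  41.1] 1.555 rpy [ 3.134 -0.007  1.555] open 0.0091 F [ 0.4  0.1 -1.2] q [-0.17  0.56  1.82  0.01  0.76 -0.17]
delta mm [ 4.3 -0.9 -0.1] dyaw -0.004
-1 4 0 0.00
tool delta now: -0.8 4.3 0.1 0.004
([(array([ 0.5785, -0.0121]), np.float64(0.138)), (array([ 0.5833, -0.012 ]), np.float64(0.566)), (array([ 0.5791, -0.0123]), np.float64(0.353))], [0.75, 0.75])
```

View pics/scene_d.png

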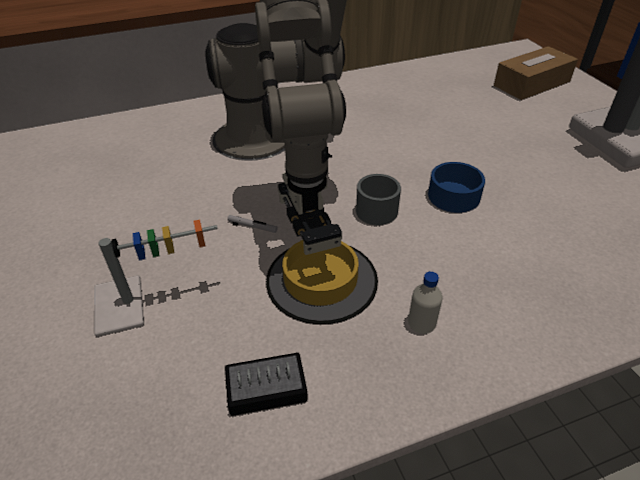

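>>> servo_tool(targets="0 0 1 0; 0 0 0 0")

```text
time: 9.32
tool_pos: [0.5062, -0.009, 0.041]
tool_rot: [3.134, -0.007, 1.555]
contact_force: [-0.2, 0.3, -1.8]
opening: 0.0094
```

>>> servo_tool(targets="0 0 0 0; 0 0 0 0; 0 0 0 0; 0 0 0 0", hand=0.4)

```text
time: 9.82
tool_pos: [0.5068, -0.009, 0.0405]
tool_rot: [3.133, -0.007, 1.555]
contact_force: [0.1, 0.4, -0.5]
opening: 0.0368
```

>>> servo_tool(targets="0 0 -10 0; 0 0 -20 0; 0 0 -30 0; 0 0 -30 0; 0 -20 -20 0; 0 0 0 0")

```text
time: 10.58
tool_pos: [0.486, -0.0095, 0.1566]
tool_rot: [3.131, -0.007, 1.555]
contact_force: [0.8, -0.6, -0.3]
opening: 0.0368
```

```bash
python3 - <<'E'
from h import *
ps=shots("e")
print(fit(ps,"dish",.004)); print(fit(ps,"pot")); print(fit(ps,"cup"))
c=fit(ps,"pot")[0][-1][0]
x,y,w=near(c,.059); print(x,y,w)
plan(x,y,.13,w)
E
```

```text
([(array([ 0.5779, -0.0118]), np.float64(0.052)), (array([ 0.5796, -0.0124]), np.float64(0.454)), (array([ 0.578 , -0.0119]), np.float64(0.253))], [0.75, 0.83])
([(array([0.4417, 0.3838]), np.float64(0.033)), (array([0.4407, 0.3839]), np.float64(0.022)), (array([0.4407, 0.384 ]), np.float64(0.028))], [0.62, 0.77])
([(array([0.4264, 0.1858]), np.float64(0.023)), (array([0.4253, 0.1859]), np.float64(0.026)), (array([0.4257, 0.186 ]), np.float64(0.026))], [0.57, 0.73])
0.396217411055687 0.34524049431673204 2.287550238244385
t 11.07 from [485.9  -9.5 154.2] 1.555 rpy [ 3.135 -0.007  1.555] open 0.0366 F [ 0.  -0.2  0.5] q [-0.18  0.36  1.76  0.01  1.01 -0.17]
delta mm [-89.6 354.7 -24.2] dyaw 0.732
39 -11 3 -0.08; 40 -7 3 -0.08; 40 -4 3 -0.08; 41 -1 3 -0.08; 41 3 3 -0.08; 40 6 3 -0.08; 40 9 3 -0.08; 39 12 3 -0.08; 38 15 3 -0.08
tool delta now: 353.3 -95.1 24.2 -0.732
```

View pics/top_e.png

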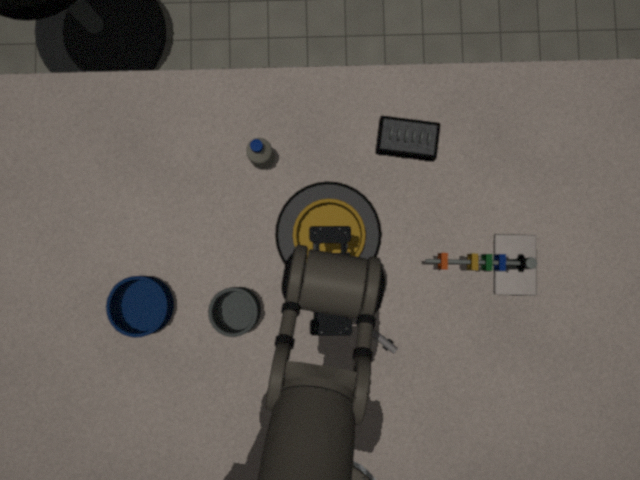

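>>> servo_tool(targets="25 -8 0 -0.08; 38 -7 2 -0.08; 39 -4 3 -0.08; 39 -1 3 -0.08; 39 3 3 -0.08; 38 6 3 -0.08; 38 9 3 -0.08; 37 12 3 -0.08; 25 10 3 -0.08; 10 5 0 0; 0 0 0 0; 0 0 0 0", hand=0.5)

```text
time: 12.58
tool_pos: [0.4012, 0.3255, 0.1303]
tool_rot: [3.133, -0.0, 2.293]
contact_force: [0.8, -0.8, 0.4]
opening: 0.0457
```

```bash
python3 - <<'E'
from h import *
ps=shots("f")
print(fit(ps,"dish",.004)); f=fit(ps,"pot"); print(f); print(fit(ps,"cup"))
x,y,w=near((.4407,.384),.059); print(x,y,w)
plan(x,y,.058,w)
E
```

```text
([(array([ 0.5795, -0.0121]), np.float64(0.029)), (array([ 0.5781, -0.0123]), np.float64(0.015)), (array([ 0.5785, -0.0123]), np.float64(0.023))], [0.82, 0.67])
([(array([0.457 , 0.3585]), np.float64(0.619))], [0.96])
([(array([ 0.5998, -0.0168]), np.float64(0.347)), (array([0.4255, 0.1857]), np.float64(0.022)), (array([0.4255, 0.1857]), np.float64(0.511))], [0.71, 0.9])
0.396217411055687 0.34524049431673204 2.287550238244385
t 12.97 from [401.1 326.  130.4] 2.294 rpy [ 3.133 -0.     2.294] open 0.0456 F [-0.2  0.5  0.4] q [ 0.53  0.44  1.71  0.    0.98 -0.19]
delta mm [ -4.9  19.3 -72.4] dyaw -0.006
9 5 36 0.00; 9 5 36 0.00
tool delta now: 17.7 9.1 72.4 0.006
```

View pics/scene_f.png

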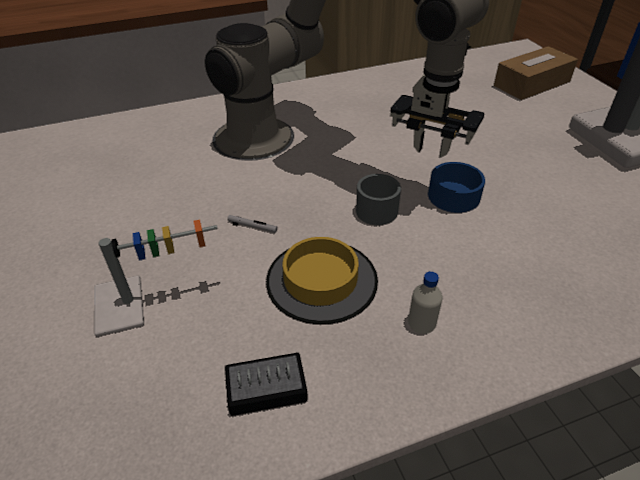

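>>> servo_tool(targets="9 5 0 0; 8 4 10 0; 0 0 20 0; 0 0 20 0; 0 0 5 0; 0 0 0 0; 0 0 0 0")

```text
time: 13.85
tool_pos: [0.3959, 0.3488, 0.0727]
tool_rot: [3.132, -0.001, 2.296]
contact_force: [0.0, -0.0, 0.7]
opening: 0.0457
```

```bash
python3 - <<'E'
from h import *
x,y,w=near((.4407,.384),.059)
plan(x,y,.058,w)
shots("g")
E
```

```text
t 13.85 from [395.9 348.8  72.7] 2.296 rpy [ 3.132e+00 -1.000e-03  2.296e+00] open 0.0457 F [ 0.  -0.   0.7] q [ 0.58  0.54  1.74  0.    0.86 -0.15]
delta mm [  0.4  -3.6 -14.7] dyaw -0.008
-3 -2 15 0.01
tool delta now: -2.9 -2.1 14.7 0.008
```

View pics/scene_g.png

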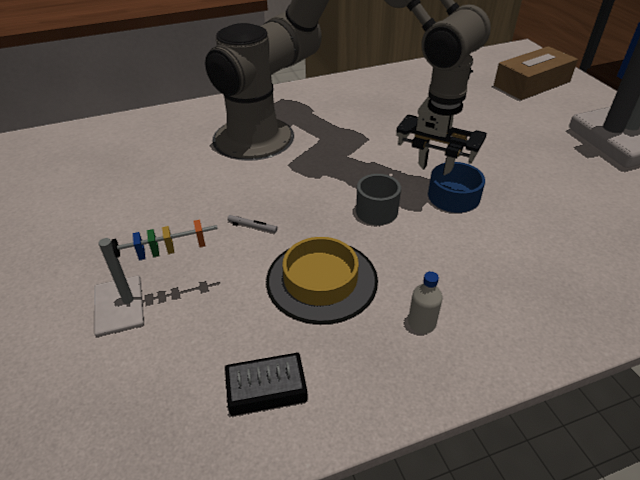

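>>> servo_tool(targets="-3 -2 5 0.01; 0 0 7 0; 0 0 2 0; 0 0 0 0; 0 0 0 0")

```text
time: 14.58
tool_pos: [0.397, 0.345, 0.0586]
tool_rot: [3.13, -0.001, 2.284]
contact_force: [-0.3, 0.5, -0.6]
opening: 0.0458
```

```bash
python3 - <<'E'
from h import *
x,y,w=near((.4407,.384),.059)
plan(x,y,.058,w)
E
```

```text
t 14.57 from [397.  345.   58.6] 2.284 rpy [ 3.130e+00 -1.000e-03  2.284e+00] open 0.0458 F [-0.3  0.5 -0.6] q [ 0.57  0.56  1.75  0.    0.82 -0.15]
delta mm [-0.8  0.2 -0.6] dyaw 0.003
1 -0 1 -0.00
tool delta now: 0.7 -0.5 0.6 -0.003
```

>>> servo_tool(targets="0 0 0 0; 0 0 0 0; 0 0 0 0; 0 0 0 0; 0 0 0 0; 0 0 0 0", hand=0, squeeze=45)

```text
time: 15.32
tool_pos: [0.3972, 0.3453, 0.0589]
tool_rot: [3.129, -0.001, 2.285]
contact_force: [-0.0, 0.1, -0.7]
opening: 0.0074
```

>>> servo_tool(targets="0 0 -10 0; 0 0 -20 0; 0 0 -20 0; 0 0 -12 0; 0 0 0 0; 0 0 0 0")

```text
time: 16.08
tool_pos: [0.3954, 0.3439, 0.123]
tool_rot: [3.133, -0.001, 2.284]
contact_force: [0.2, -0.3, -1.9]
opening: 0.0078
```

```bash
python3 - <<'E'
from h import *
z=telemetry.observe()["tool_pos"][2]
x,y,w=near((.58,.25),.059)
plan(x,y,z,w)
ps=shots("h")
print(fit(ps,"pot",z-.058))
E
```

```text
t 16.07 from [395.4 343.9 123. ] 2.284 rpy [ 3.133e+00 -1.000e-03  2.284e+00] open 0.0078 F [ 0.2 -0.3 -1.9] q [ 0.57  0.46  1.7   0.    0.98 -0.15]
delta mm [ 130.5 -117.2    0. ] dyaw -0.307
-44 5 -0 0.08; -43 9 -0 0.08; -42 12 -0 0.08; -41 15 -0 0.08
tool delta now: -174.0 21.9 -0.0 0.307
([(array([0.4426, 0.3792]), np.float64(0.083)), (array([0.4506, 0.3706]), np.float64(0.581)), (array([0.4427, 0.3791]), np.float64(0.333))], [0.56, 0.62])
```

View pics/scene_h.png

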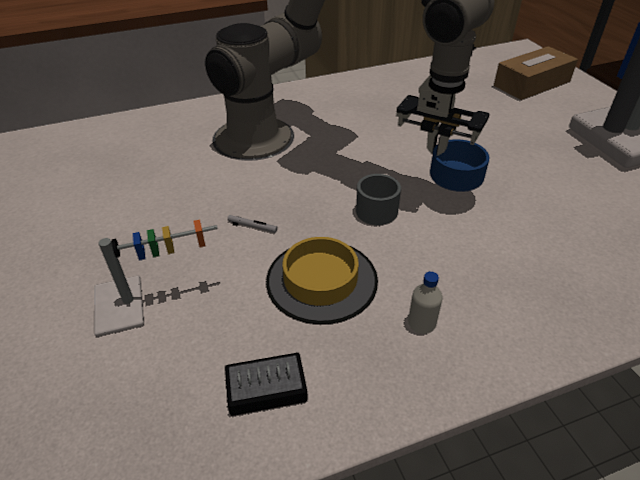

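Pot held level at scene (460,165). Go outwards first.

>>> servo_tool(targets="-20 3 0 0.05; -35 6 0 0.06; -38 9 0 0.06; -36 11 0 0.06; -24 10 0 0.05; -8 4 0 0.02; 0 0 0 0")

```text
time: 17.15
tool_pos: [0.527, 0.2246, 0.1206]
tool_rot: [3.137, -0.002, 1.965]
contact_force: [0.2, 0.7, -1.3]
opening: 0.0073
```

```bash
python3 - <<'E'
from h import *
z=telemetry.observe()["tool_pos"][2]
x,y,w=near((.578,-.012),.059,0)
plan(x,y,z,w)
E
```

```text
t 17.15 from [527.  224.6 120.6] 1.965 rpy [ 3.137e+00 -2.000e-03  1.965e+00] open 0.0073 F [ 0.2  0.7 -1.3] q [ 0.27  0.54  1.56  0.    1.04 -0.13]
delta mm [  -8.  -236.6    0. ] dyaw -0.394
-36 -16 -0 0.07; -37 -14 -0 0.07; -38 -12 -0 0.07; -38 -9 -0 0.07; -39 -6 -0 0.07; -39 -4 -0 0.07
tool delta now: -215.4 -98.2 -0.0 0.394
```

>>> servo_tool(targets="-20 -10 0 0.05; -30 -12 0 0.05; -31 -10 0 0.05; -31 -8 0 0.05; -32 -6 0 0.05; -31 -5 0 0.05; -24 -3 -1 0.05; -14 -1 0 0.04; -4 0 0 0; 0 0 0 0; 0 0 0 0; 0 0 0 0")

```text
time: 18.65
tool_pos: [0.5164, 0.0031, 0.1204]
tool_rot: [-3.141, -0.007, 1.58]
contact_force: [0.8, 0.1, -1.7]
opening: 0.0076
```

```bash
python3 - <<'E'
from h import *
z=telemetry.observe()["tool_pos"][2]
x,y,w=near((.578,-.012),.059,0)
plan(x,y,z,w)
ps=shots("i")
print(fit(ps,"pot",z-.058)); print(fit(ps,"cup"))
E
```

```text
t 18.65 from [516.4   3.1 120.4] 1.58 rpy [-3.141 -0.007  1.58 ] open 0.0076 F [ 0.8  0.1 -1.7] q [-0.15  0.46  1.71  0.01  0.97 -0.16]
delta mm [  2.6 -15.1   0. ] dyaw -0.009
-15 2 -0 0.01
tool delta now: -15.1 2.4 -0.0 0.009
([(array([ 0.5792, -0.0017]), np.float64(0.11)), (array([0.5781, 0.0014]), np.float64(0.849)), (array([ 0.5792, -0.0013]), np.float64(0.479))], [0.79, 0.64])
([(array([0.4254, 0.1871]), np.float64(0.062)), (array([0.4255, 0.1856]), np.float64(0.037)), (array([0.4256, 0.1861]), np.float64(0.051))], [0.56, 0.81])
```

View pics/scene_i.png

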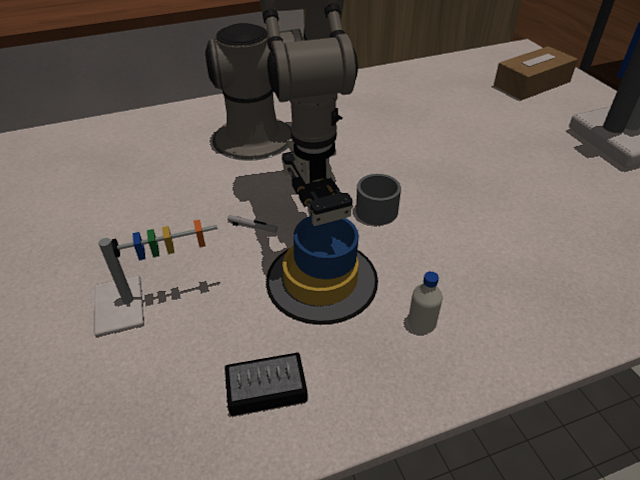

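View pics/top_i.png

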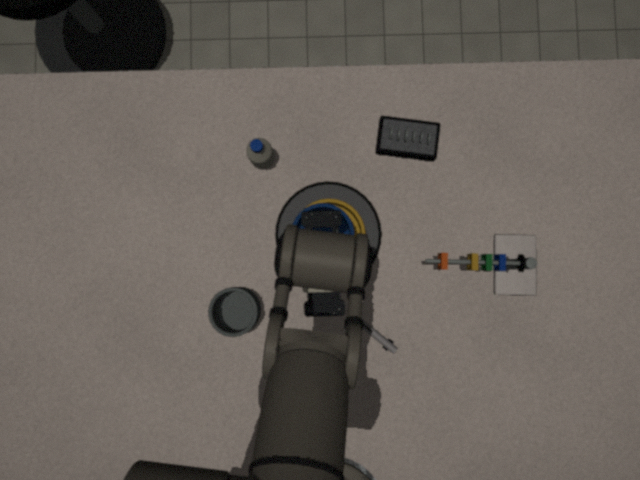

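```bash
cat >> h.py <<'E'
from scipy.spatial.transform import Rotation as Ro
def gmask(p):
    s=telemetry.observe(); R=Ro.from_euler("xyz",s["tool_rot"]).as_matrix(); m=np.zeros((480,640),np.uint8)
    for (a,b,z0,z1) in [(.013,.05,-.05,.016),(.042,.1,-.25,-.04)]:
        P=np.array([[sx*a,sy*b,z] for sx in(-1,1) for sy in(-1,1) for z in(z0,z1)])@R.T+s["tool_pos"]
        cv2.fillConvexPoly(m,cv2.convexHull(proj(p,P).astype(np.float32)).astype(np.int32),1)
    return m==0
def fitm(ps,name,z0=0.,thr=None):
    r,h=DIM[name]; out=[]
    for p in ps:
        d=cams.cut_out(p,name)
        if not d: out.append(None); continue
        k=gmask(p); m=d[0]["region"].astype(np.float32)
        v,u=np.nonzero(m); g=unproj(p,(u.mean(),v.mean()),z0+h/2)[:2]
        def f(q):
            s=sil(p,*q,z0,r,h); return 1-(np.minimum(s,m)*k).sum()/(np.maximum(s,m)*k).sum()
        o=minimize(f,g,method="Nelder-Mead",options=dict(initial_simplex=[g,g+[.01,0],g+[0,.01]],xatol=1e-4,fatol=1e-4))
        out.append((np.round(o.x,4),round(o.fun,3),round(d[0]["score"],2)))
    return out
E
python3 - <<'E'
from h import *
ps=shots()
z=telemetry.observe()["tool_pos"][2]
print(fitm(ps,"pot",z-.058))
E
```

```text
[(array([ 5.775e-01, -4.000e-04]), np.float64(0.031), 0.84), (array([0.5821, 0.0008]), np.float64(0.648), 0.92)]
```

>>> servo_tool(targets="-9 2 0 0; -7 1 0 0; 0 0 0 0; 0 0 0 0; 0 0 0 0; 0 0 0 0")

```text
time: 19.9
tool_pos: [0.5198, -0.0151, 0.1203]
tool_rot: [-3.142, -0.006, 1.578]
contact_force: [0.1, 0.5, -1.4]
opening: 0.0071
```

```bash
python3 - <<'E'
from h import *
ps=shots("j")
z=telemetry.observe()["tool_pos"][2]
print(fitm(ps,"pot",z-.058),fitm(ps,"dish",.004))
plan(.5197,-.0137,z,np.pi/2)
E
```

```text
[(array([ 0.5794, -0.0178]), np.float64(0.033), 0.69), (array([ 0.5855, -0.0198]), np.float64(0.828), 0.59)] [(array([ 0.5785, -0.0121]), np.float64(0.571), 0.77), (array([ 0.5879, -0.0138]), np.float64(0.828), 0.83)]
t 20.20 from [519.9 -15.2 120.3] 1.578 rpy [-3.142 -0.006  1.578] open 0.0077 F [-0.1  1.  -1.7] q [-0.18  0.46  1.7   0.01  0.98 -0.19]
delta mm [-0.2  1.5  0. ] dyaw -0.007
2 -0 -0 0.01
tool delta now: 1.5 -0.1 -0.0 0.007
```

View pics/scene_j.png

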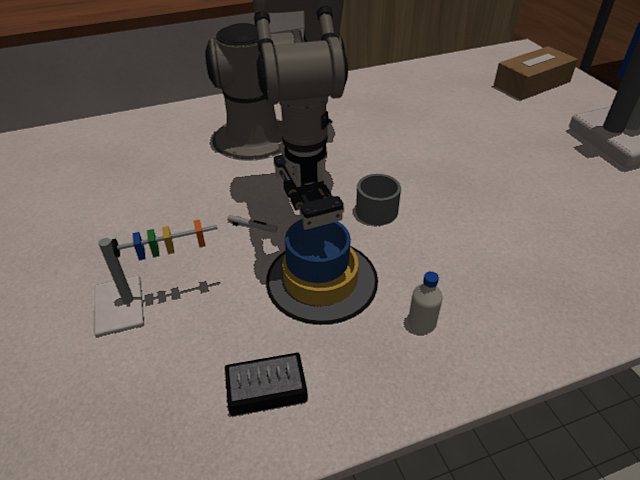

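>>> servo_tool(targets="3 -1 0 0; 0 0 0 0; 0 0 6 0; 0 0 6 0; 0 0 3 0; 0 0 0 0")

```text
time: 20.95
tool_pos: [0.5189, -0.0115, 0.1045]
tool_rot: [3.141, -0.007, 1.578]
contact_force: [-0.0, -0.1, 2.4]
opening: 0.0072
```

```bash
python3 - <<'E'
from h import *
ps=shots("k")
z=telemetry.observe()["tool_pos"][2]
print(fitm(ps,"pot",z-.058))
plan(.5197,-.012,z,np.pi/2)
E
```

```text
[None, (array([ 0.5829, -0.0157]), np.float64(0.792), 0.76)]
t 21.15 from [518.8 -11.6 104.7] 1.578 rpy [ 3.141 -0.007  1.578] open 0.0076 F [-0.7  1.4  2.1] q [-0.17  0.48  1.72  0.01  0.94 -0.19]
delta mm [ 0.9 -0.4 -0. ] dyaw -0.007
-0 1 0 0.01
tool delta now: -0.4 0.9 0.0 0.007
```

View pics/scene_k.png

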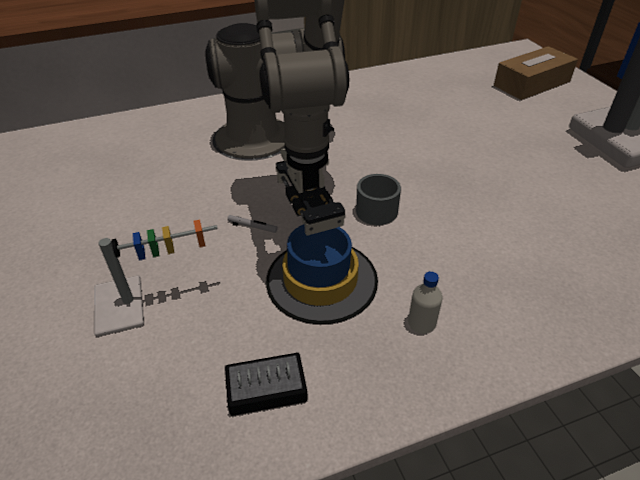

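```bash
python3 - <<'E'
from h import *
for n in("scene","top"):
    i=cv2.imread(f"pics/{n}_k.png"); 
    c=i[200:320,250:390] if n=="scene" else i[170:300,260:400]
    cv2.imwrite(f"pics/{n}_kz.png",cv2.convertScaleAbs(cv2.resize(c,None,fx=5,fy=4.5,interpolation=cv2.INTER_CUBIC),alpha=1.6))
E
```

```text
(no output)
```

View pics/scene_kz.png

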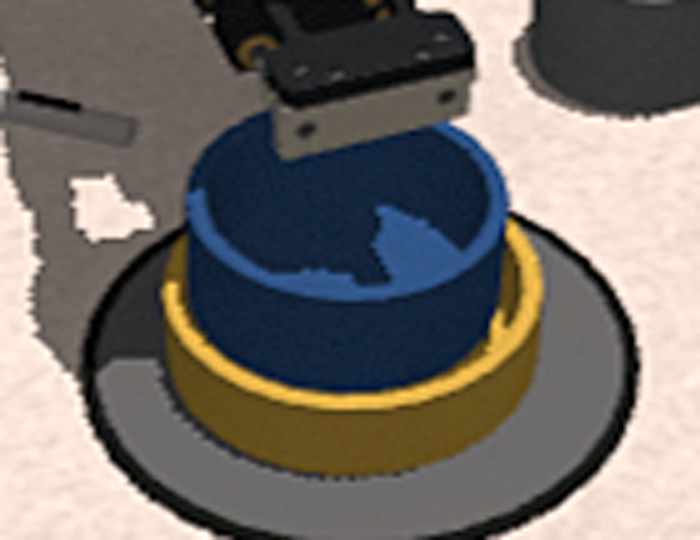

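View pics/top_kz.png

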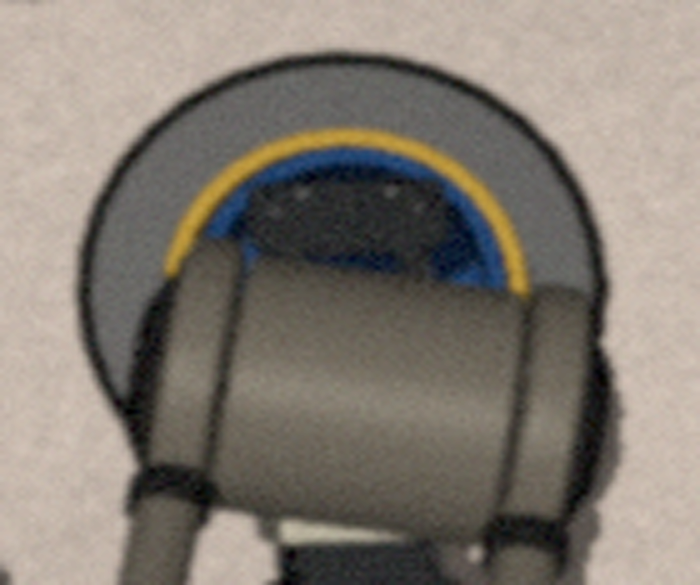

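```bash
cat >> h.py <<'E'
def colmask(p,name):
    hsv=cv2.cvtColor(p["color"],cv2.COLOR_RGB2HSV); H,S,V=[hsv[...,i].astype(int) for i in range(3)]
    if name=="pot": m=(H>98)&(H<125)&(S>120)&(V>25)
    if name=="dish": m=(H>15)&(H<32)&(S>120)&(V>40)
    m=m.astype(np.uint8); n,l,st,_=cv2.connectedComponentsWithStats(m); 
    return (l==1+np.argmax(st[1:,4])).astype(np.float32)
def fit3(p,name,m,k,g,h=None,free=3):
    r,hh=DIM[name]; h=h or hh
    def f(q):
        s=sil(p,q[0],q[1],q[2] if free==3 else g[2],r,h); return 1-(np.minimum(s,m)*k).sum()/(np.maximum(s,m)*k).sum()
    g=np.array(g); I=np.vstack([g[:free]]+[g[:free]+.008*np.eye(free)[i] for i in range(free)])
    o=minimize(f,g[:free],method="Nelder-Mead",options=dict(initial_simplex=I,xatol=1e-4,fatol=1e-4)); return np.round(o.x,4),round(o.fun,3)
E
python3 - <<'E'
from h import *
p=cams.read_camera("scene"); mp=colmask(p,"pot"); md=colmask(p,"dish"); k=gmask(p)
print(mp.sum(),md.sum())
print("pot",fit3(p,"pot",mp,k&(md==0),[.578,-.012,.046]), fit3(p,"pot",mp,k&(md==0),[.578,-.012,.046],free=2))
kk=k&(mp==0); print("dish",fit3(p,"dish",md,kk,[.578,-.012,.004],free=2))
a=np.array([mp*255,k*255,md*255]).transpose(1,2,0); cv2.imwrite("pics/mk.png",a[180:330,230:400])
E
```

```text
3168.0 1605.0
pot (array([ 0.5804, -0.0134,  0.0416]), np.float64(0.033)) (array([ 0.584 , -0.0139]), np.float64(0.035))
dish (array([ 0.5768, -0.011 ]), np.float64(0.077))[ WARN:0@2.261] global loadsave.cpp:1063 imwrite_ Unsupported depth image for selected encoder is fallbacked to CV_8U.
```

View pics/mk.png

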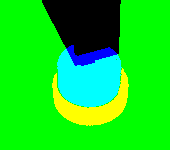

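>>> servo_tool(targets="0 0 -4 0; 2 -3 0 0; 0 0 0 0; 0 0 4 0; 0 0 4 0; 0 0 2 0; 0 0 0 0")

```text
time: 22.08
tool_pos: [0.5165, -0.0097, 0.0981]
tool_rot: [3.139, -0.006, 1.578]
contact_force: [1.3, -0.6, -1.6]
opening: 0.0076
```

```bash
python3 - <<'E'
from h import *
p=cams.read_camera("scene"); mp=colmask(p,"pot"); md=colmask(p,"dish"); k=gmask(p)
print("pot",fit3(p,"pot",mp,k&(md==0),[.578,-.012,.046]))
kk=k&(mp==0); print("dish",fit3(p,"dish",md,kk,[.578,-.012,.004],free=2))
plan(.519,-.012,.067,np.pi/2)
cv2.imwrite("pics/l.png",cv2.convertScaleAbs(cv2.resize(p["color"][200:320,250:390,::-1],None,fx=5,fy=4.5,interpolation=cv2.INTER_CUBIC),alpha=1.6))
E
```

```text
pot (array([ 0.5857, -0.0126,  0.0426]), np.float64(0.039))
dish (array([ 0.5757, -0.0112]), np.float64(0.079))
t 22.12 from [516.5  -9.7  98.1] 1.578 rpy [ 3.139 -0.006  1.578] open 0.0071 F [ 0.6 -0.5 -2. ] q [-0.17  0.49  1.74  0.01  0.92 -0.18]
delta mm [  2.5  -2.3 -31.1] dyaw -0.007
-2 2 31 0.01
tool delta now: -2.3 2.5 31.1 0.007
```

View pics/l.png

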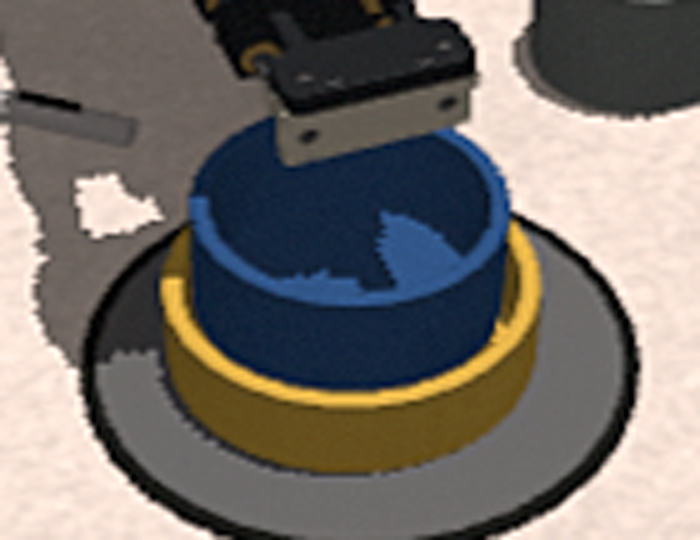

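>>> servo_tool(targets="0 0 4 0; 0 0 4 0; 0 0 3 0; 0 0 0 0")

```text
time: 22.62
tool_pos: [0.5165, -0.0097, 0.0862]
tool_rot: [3.139, -0.006, 1.578]
contact_force: [1.5, -0.2, -2.5]
opening: 0.0073
```

>>> servo_tool(targets="0 0 4 0; 0 0 3 0; 0 0 0 0")

```text
time: 23.0
tool_pos: [0.5165, -0.0097, 0.0787]
tool_rot: [3.139, -0.006, 1.578]
contact_force: [1.9, -0.1, -1.6]
opening: 0.0074
```

```bash
python3 - <<'E'
from h import *
p=cams.read_camera("scene")
plan(.517,-.010,.067,np.pi/2)
cv2.imwrite("pics/m.png",cv2.convertScaleAbs(cv2.resize(p["color"][200:320,250:390,::-1],None,fx=5,fy=4.5,interpolation=cv2.INTER_CUBIC),alpha=1.6))
E
```

```text
t 23.05 from [516.4  -9.7  78.7] 1.578 rpy [ 3.14  -0.006  1.578] open 0.0078 F [ 1.2 -0.5 -2.6] q [-0.17  0.52  1.75  0.01  0.87 -0.18]
delta mm [  0.6  -0.3 -11.7] dyaw -0.007
-0 1 12 0.01
tool delta now: -0.3 0.6 11.7 0.007
```

View pics/m.png

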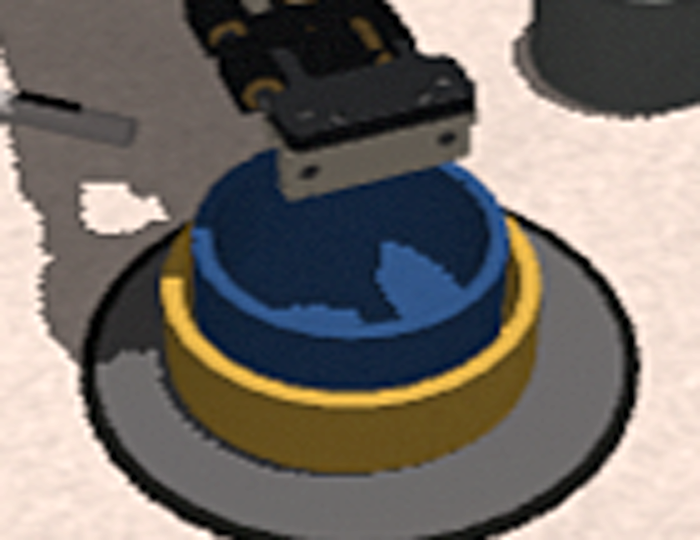

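The pot is going down inside the dish, well centred at zoom (350,300). On to the floor.

>>> servo_tool(targets="0 0 4 0; 0 0 3 0; 0 0 2 0; 0 0 0 0")

```text
time: 23.55
tool_pos: [0.5162, -0.0101, 0.0718]
tool_rot: [3.139, -0.006, 1.578]
contact_force: [0.1, 1.2, 1.5]
opening: 0.0072
```

>>> servo_tool(targets="0 0 2 0; 0 0 2 0; 0 0 0 0")

```text
time: 23.92
tool_pos: [0.5163, -0.0103, 0.0717]
tool_rot: [3.137, -0.005, 1.578]
contact_force: [0.3, 0.9, 0.8]
opening: 0.0074
```

>>> servo_tool(targets="0 0 0 0; 0 0 0 0; 0 0 0 0; 0 0 0 0", hand=0.3)

```text
time: 24.42
tool_pos: [0.5161, -0.0104, 0.0707]
tool_rot: [3.138, -0.005, 1.578]
contact_force: [-0.9, -0.4, -0.2]
opening: 0.0275
```

>>> servo_tool(targets="0 0 -8 0; 0 0 -15 0; 0 0 -25 0; 0 -20 -25 0; 0 -20 -10 0; 15 -30 0 0; 30 -30 0 0; 40 0 0 0; 40 0 0 0; 20 0 0 0; 0 0 0 0; 0 0 0 0")

```text
time: 25.92
tool_pos: [0.4145, 0.1362, 0.1681]
tool_rot: [3.122, -0.004, 1.577]
contact_force: [0.3, 1.1, -0.2]
opening: 0.0276
```

```bash
python3 - <<'E'
from h import *
ps=shots("n"); p=ps[0]
print("mat",fit(ps,"mat")); print("cup",fit(ps,"cup")); print("dish",fit(ps,"dish",.004))
for z in (.009,): print(fit(ps,"pot",z))
plan(.517,-.010,.067,np.pi/2)
cv2.imwrite("pics/n.png",cv2.convertScaleAbs(cv2.resize(p["color"][200:320,250:390,::-1],None,fx=5,fy=4.5,interpolation=cv2.INTER_CUBIC),alpha=1.6))
E
```

```text
mat ([(array([ 0.5836, -0.0108]), np.float64(0.571)), (array([ 0.5825, -0.0113]), np.float64(0.486)), (array([ 0.5827, -0.0113]), np.float64(0.529))], [0.59, 0.55])
cup ([(array([0.4264, 0.1864]), np.float64(0.049)), (array([0.4595, 0.1957]), np.float64(0.771)), (array([0.4264, 0.1864]), np.float64(0.411))], [0.94, 0.97])
dish ([(array([ 0.5789, -0.0134]), np.float64(0.66)), (array([ 0.5772, -0.0122]), np.float64(0.696)), (array([ 0.5773, -0.0126]), np.float64(0.677))], [0.95, 0.63])
([(array([ 0.5582, -0.0059]), np.float64(0.177)), (array([ 0.5742, -0.0129]), np.float64(0.022)), (array([ 0.574 , -0.0127]), np.float64(0.106))], [0.64, 0.86])
t 26.43 from [414.4 136.4 167.5] 1.576 rpy [ 3.123 -0.004  1.576] open 0.0279 F [-0.8 -0.9 -0.5] q [0.14 0.25 1.88 0.   0.99 0.13]
delta mm [ 102.6 -146.4 -100.5] dyaw -0.006
-29 20 20 0.00; -29 20 20 0.00; -29 20 20 0.00; -29 20 20 0.00; -29 20 20 0.00
tool delta now: -147.0 101.8 100.5 0.006
```

View pics/n.png

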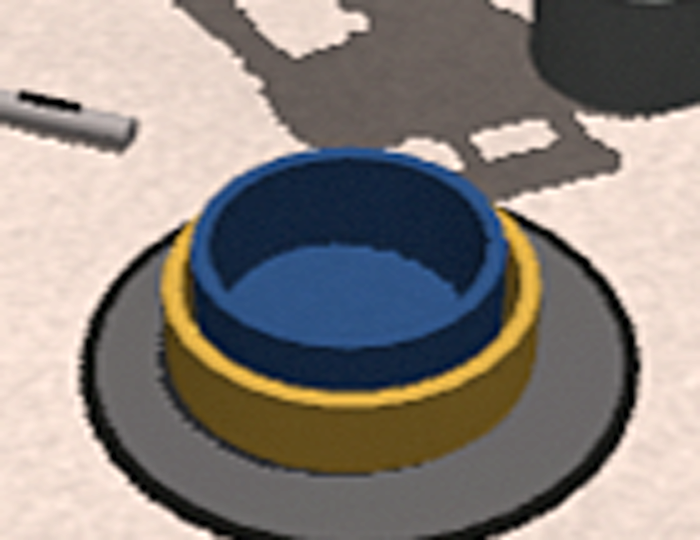

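View pics/top_n.png

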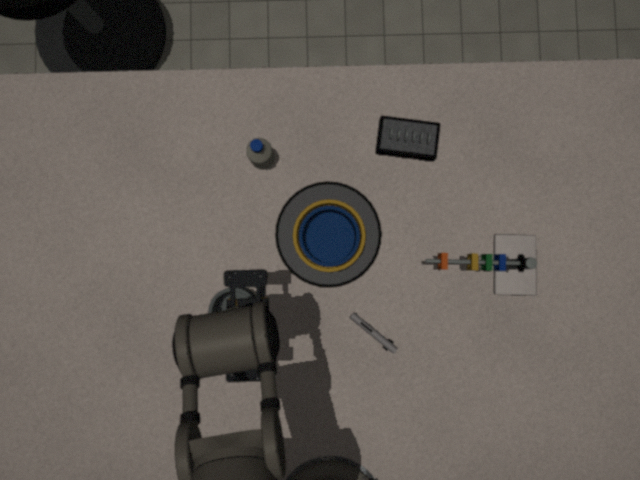

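>>> servo_tool(targets="20 -14 0 0; 20 -14 5 0; 10 -6 10 0; 0 0 20 0; 0 0 0 0; 0 0 0 0", hand=0.5)

```text
time: 27.18
tool_pos: [0.381, 0.1873, 0.1308]
tool_rot: [3.122, -0.004, 1.576]
contact_force: [0.4, 0.7, 0.0]
opening: 0.046
```

```bash
python3 - <<'E'
from h import *
ps=shots("o"); p=ps[0]
print("cup",fitm(ps,"cup"))
plan(.4260-.046,.186,.073,np.pi/2)
E
```

```text
cup [None, (array([0.4253, 0.1866]), np.float64(0.038), 0.75)]
t 27.38 from [381.  187.3 131. ] 1.576 rpy [ 3.121 -0.004  1.576] open 0.0461 F [ 0.5 -0.6 -0.2] q [ 0.28  0.29  1.96 -0.    0.88  0.27]
delta mm [ -1.   -1.3 -58. ] dyaw -0.005
-1 -1 29 0.00; -1 -1 29 0.00
tool delta now: -1.3 -1.0 58.0 0.005
```

View pics/scene_o.png

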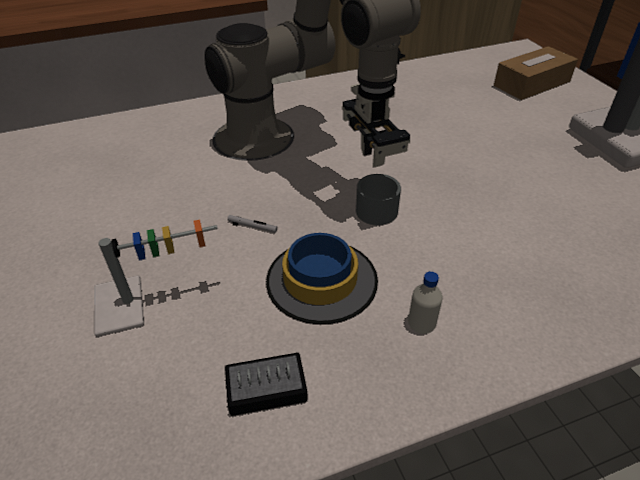

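>>> servo_tool(targets="-1 -1 10 0; 0 0 15 0; 0 0 15 0; 0 0 10 0; 0 0 4 0; 0 0 0 0; 0 0 0 0")

```text
time: 28.25
tool_pos: [0.3817, 0.1862, 0.0749]
tool_rot: [3.119, -0.004, 1.575]
contact_force: [-0.6, -0.2, 0.2]
opening: 0.0463
```

```bash
python3 - <<'E'
from h import *
ps=shots(); 
print("cup",fitm(ps,"cup"))
plan(.4256-.046,.186,.073,np.pi/2)
E
```

```text
cup [(array([0.4245, 0.1869]), np.float64(0.023), 0.96), (array([0.4261, 0.1875]), np.float64(0.051), 0.82)]
t 28.45 from [381.7 186.2  74.9] 1.575 rpy [ 3.119 -0.004  1.575] open 0.0459 F [-0.3  0.  -0.1] q [ 0.27  0.39  2.02 -0.    0.71  0.27]
delta mm [-2.1 -0.2 -1.9] dyaw -0.004
-0 -2 2 0.00
tool delta now: -0.2 -2.1 1.9 0.004
```

>>> servo_tool(targets="0 -2 2 0; 0 0 0 0")

```text
time: 28.7
tool_pos: [0.3796, 0.1862, 0.0729]
tool_rot: [3.118, -0.004, 1.575]
contact_force: [-0.7, -0.2, -0.8]
opening: 0.0461
```

>>> servo_tool(targets="0 0 0 0; 0 0 0 0; 0 0 0 0; 0 0 0 0; 0 0 0 0; 0 0 0 0", hand=0, squeeze=55)

```text
time: 29.45
tool_pos: [0.3796, 0.1862, 0.0729]
tool_rot: [3.119, -0.004, 1.575]
contact_force: [0.1, 0.1, 0.2]
opening: 0.009
```

>>> servo_tool(targets="0 0 -10 0; 0 0 -10 0; 0 0 0 0; 0 0 0 0")

```text
time: 29.95
tool_pos: [0.3791, 0.1861, 0.0946]
tool_rot: [3.118, -0.004, 1.575]
contact_force: [-0.7, -0.0, -1.6]
opening: 0.0088
```

```bash
python3 - <<'E'
from h import *
ps=shots("p"); z=telemetry.observe()["tool_pos"][2]
print("cup",fitm(ps,"cup",z-.073))
plan(.5742-.046,-.0129,.16,np.pi/2)
E
```

```text
cup [(array([0.423 , 0.1885]), np.float64(0.034), 0.7), (array([ 0.5021, -0.3856]), np.float64(0.432), 0.47)]
t 30.15 from [378.9 186.1  94.3] 1.575 rpy [ 3.119 -0.004  1.575] open 0.0084 F [ 0.4  0.2 -1.7] q [ 0.28  0.35  2.01 -0.    0.77  0.27]
delta mm [ 149.3 -199.    65.7] dyaw -0.004
-33 25 -11 0.00; -33 25 -11 0.00; -33 25 -11 0.00; -33 25 -11 0.00; -33 25 -11 0.00; -33 25 -11 0.00
tool delta now: -199.6 148.4 -65.7 0.004
```

View pics/scene_p.png

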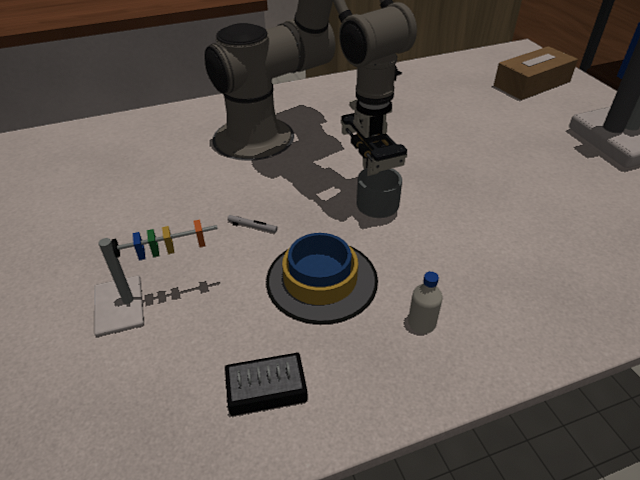

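>>> servo_tool(targets="0 0 -20 0; 0 0 -30 0; -15 12 -15 0; -25 18 0 0; -28 20 0 0; -28 20 0 0; -28 20 0 0; -25 18 0 0; -20 15 0 0; -10 7 0 0; 0 0 0 0; 0 0 0 0; 0 0 0 0")

```text
time: 31.78
tool_pos: [0.509, 0.0034, 0.1598]
tool_rot: [3.128, -0.005, 1.578]
contact_force: [0.1, 0.6, -0.3]
opening: 0.0085
```

```bash
python3 - <<'E'
from h import *
ps=shots("q"); z=telemetry.observe()["tool_pos"][2]
print("cup",fitm(ps,"cup",z-.073),"pot",fitm(ps,"pot",.009))
plan(.5282,-.0134,.16,np.pi/2)
E
```

```text
cup [(array([0.5535, 0.0047]), np.float64(0.024), 0.58), (array([ 0.5022, -0.3667]), np.float64(0.413), 0.59)] pot [(array([ 0.5631, -0.0078]), np.float64(0.416), 0.8), (array([ 0.5806, -0.0098]), np.float64(0.29), 0.74)]
t 32.08 from [509.4   2.8 159.9] 1.577 rpy [ 3.127 -0.004  1.577] open 0.0086 F [-0.1  0.3 -1.2] q [-0.15  0.39  1.7   0.01  1.04 -0.16]
delta mm [ 18.8 -16.2   0.1] dyaw -0.006
-16 19 -0 0.01
tool delta now: -16.3 18.7 -0.1 0.006
```

View pics/scene_q.png

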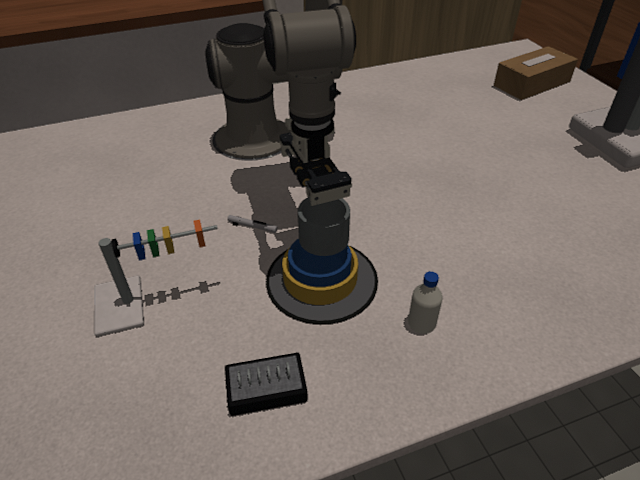

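```bash
python3 - <<'E'
from h import *
p=cams.read_camera("scene")
for c in [(.5742,-.0129),(.577,-.012),(.5742,-.010)]:
    P=proj(p,circ(*c,.069,.063)); print(c,P.min(0),P.max(0))
E
```

```text
(0.5742, -0.0129) [286.48047319 231.69238021] [350.31814803 276.70179068]
(0.577, -0.012) [287.35085057 232.441171  ] [351.29647935 277.60195128]
(0.5742, -0.01) [287.8833326  231.35327911] [351.67584056 276.29797687]
```

>>> servo_tool(targets="-8 10 0 0; -7 8 0 0; 0 0 0 0; 0 0 0 0; 0 0 0 0")

```text
time: 32.75
tool_pos: [0.5292, -0.0137, 0.1599]
tool_rot: [3.127, -0.004, 1.576]
contact_force: [0.2, -0.6, -0.8]
opening: 0.0087
```

```bash
python3 - <<'E'
from h import *
ps=shots("r"); z=telemetry.observe()["tool_pos"][2]
print("cup",fitm(ps,"cup",z-.073))
plan(.529,-.0139,.16,np.pi/2)
cv2.imwrite("pics/r.png",cv2.convertScaleAbs(cv2.resize(ps[0]["color"][170:310,250:390,::-1],None,fx=5,fy=4.2,interpolation=cv2.INTER_CUBIC),alpha=1.6))
E
```

```text
cup [(array([ 0.5745, -0.0118]), np.float64(0.022), 0.82), None]
t 32.95 from [529.2 -13.6 160. ] 1.577 rpy [ 3.127 -0.004  1.577] open 0.0084 F [-0.9 -0.2 -0.1] q [-0.17  0.42  1.64  0.01  1.06 -0.18]
delta mm [-0.2 -0.3 -0. ] dyaw -0.006
-0 -0 0 0.01
tool delta now: -0.3 -0.2 0.0 0.006
```

View pics/r.png

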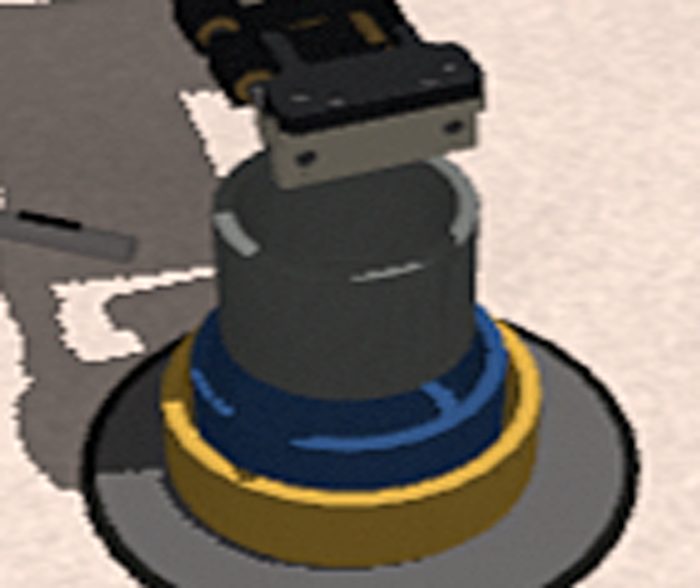

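>>> servo_tool(targets="0 1 0 0; 0 0 6 0; 0 0 6 0; 0 0 5 0; 0 0 5 0; 0 0 3 0; 0 0 0 0")

```text
time: 33.83
tool_pos: [0.5303, -0.0132, 0.1328]
tool_rot: [3.128, -0.004, 1.577]
contact_force: [-0.6, 1.0, -1.3]
opening: 0.0087
```

```bash
python3 - <<'E'
from h import *
ps=shots("s"); z=telemetry.observe()["tool_pos"][2]
plan(.53,-.0139,.087,np.pi/2)
cv2.imwrite("pics/s.png",cv2.convertScaleAbs(cv2.resize(ps[0]["color"][170:310,250:390,::-1],None,fx=5,fy=4.2,interpolation=cv2.INTER_CUBIC),alpha=1.6))
E
```

```text
t 33.92 from [530.4 -13.2 133.1] 1.577 rpy [ 3.127 -0.004  1.577] open 0.0088 F [ 0.3 -0.9 -0.6] q [-0.17  0.46  1.67  0.01  1.   -0.18]
delta mm [ -0.4  -0.7 -46.1] dyaw -0.006
-0 -0 23 0.00; -0 -0 23 0.00
tool delta now: -0.7 -0.5 46.1 0.006
```

View pics/s.png

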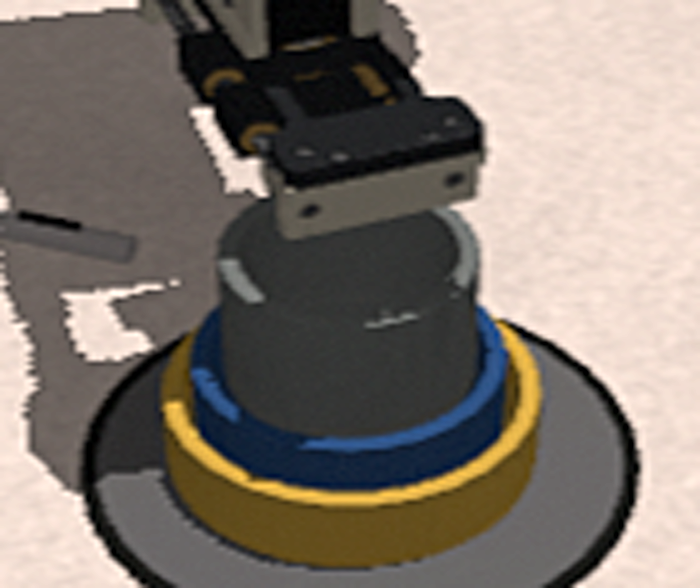

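Base is ~9 mm below the pot's rim without contact force. Continue.

>>> servo_tool(targets="0 0 5 0; 0 0 5 0; 0 0 5 0; 0 0 5 0; 0 0 0 0")

```text
time: 34.55
tool_pos: [0.5308, -0.0132, 0.1118]
tool_rot: [3.127, -0.004, 1.577]
contact_force: [0.9, 0.0, -1.3]
opening: 0.0088
```

>>> servo_tool(targets="0 0 4 0; 0 0 4 0; 0 0 4 0; 0 0 3 0; 0 0 0 0")

```text
time: 35.17
tool_pos: [0.5312, -0.0131, 0.0958]
tool_rot: [3.127, -0.004, 1.577]
contact_force: [-0.6, -0.2, -2.1]
opening: 0.0087
```

>>> servo_tool(targets="0 0 3 0; 0 0 2 0; 0 0 2 0; 0 0 0 0")

```text
time: 35.67
tool_pos: [0.5314, -0.0131, 0.0885]
tool_rot: [3.126, -0.004, 1.577]
contact_force: [0.8, 0.0, -0.6]
opening: 0.0088
```

>>> servo_tool(targets="0 0 1 0; 0 0 0 0")

```text
time: 35.92
tool_pos: [0.5314, -0.0131, 0.0875]
tool_rot: [3.126, -0.004, 1.577]
contact_force: [0.3, -0.7, -0.7]
opening: 0.0088
```

>>> servo_tool(targets="0 0 0 0; 0 0 0 0; 0 0 0 0; 0 0 0 0", hand=0.3)

```text
time: 36.42
tool_pos: [0.5321, -0.0132, 0.0882]
tool_rot: [3.124, -0.004, 1.577]
contact_force: [0.4, -1.0, 0.0]
opening: 0.0278
```

>>> servo_tool(targets="0 0 -8 0; 0 0 -15 0; 0 0 -25 0; 0 -20 -25 0; 0 -25 -20 0; 0 -35 0 0; 0 -35 0 0; 0 -10 0 0; 0 0 0 0")

```text
time: 37.55
tool_pos: [0.4048, -0.0149, 0.1899]
tool_rot: [3.112, -0.001, 1.577]
contact_force: [0.8, -0.1, 0.2]
opening: 0.0275
```

```bash
python3 - <<'E'
from h import *
ps=shots("t"); p=ps[0]
print("cup",fit(ps,"cup",.014),"pot",fit(ps[1:],"pot",.009),"dish",fit(ps[1:],"dish",.004))
plan(.53,-.0139,.087,np.pi/2)
cv2.imwrite("pics/t.png",cv2.convertScaleAbs(cv2.resize(ps[0]["color"][170:310,250:390,::-1],None,fx=5,fy=4.2,interpolation=cv2.INTER_CUBIC),alpha=1.6))
cv2.imwrite("pics/tr.png",cv2.convertScaleAbs(cv2.resize(ps[0]["color"][210:320,90:250,::-1],None,fx=5,fy=5,interpolation=cv2.INTER_CUBIC),alpha=1.4))
cv2.imwrite("pics/trt.png",cv2.convertScaleAbs(cv2.resize(ps[1]["color"][210:320,400:560,::-1],None,fx=5,fy=5,interpolation=cv2.INTER_CUBIC),alpha=1.4))
E
```

```text
cup ([(array([ 0.5464, -0.001 ]), np.float64(0.301)), (array([ 0.5771, -0.0131]), np.float64(0.039)), (array([ 0.5771, -0.0126]), np.float64(0.177))], [0.63, 0.62]) pot ([(array([ 0.5745, -0.0129]), np.float64(0.638))], [0.68]) dish ([(array([ 0.5768, -0.0123]), np.float64(0.715))], [0.71])
t 37.85 from [404.9 -14.8 188.8] 1.577 rpy [ 3.115e+00 -2.000e-03  1.577e+00] open 0.0275 F [0.9 0.1 1.5] q [-0.23  0.17  1.93  0.01  1.02 -0.24]
delta mm [ 125.1    0.9 -101.8] dyaw -0.006
0 31 25 0.00; 0 31 25 0.00; 0 31 25 0.00; 0 31 25 0.00
tool delta now: 0.1 125.1 101.8 0.006
```

View pics/t.png

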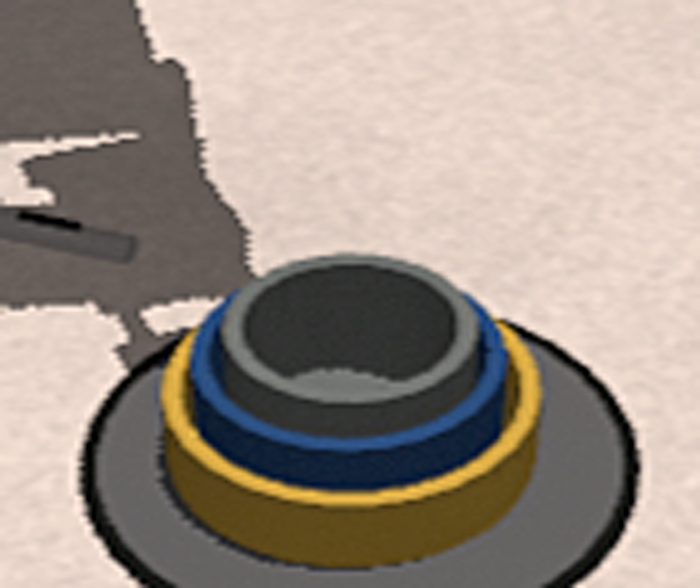

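View pics/tr.png

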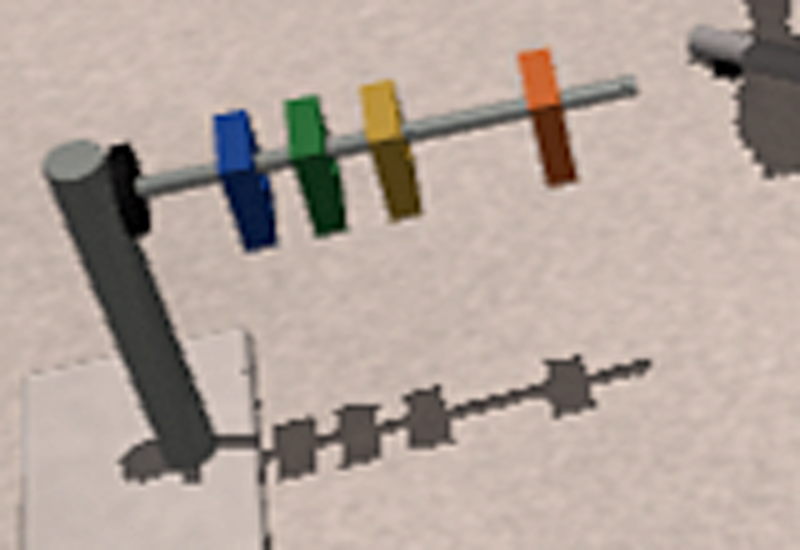

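View pics/trt.png

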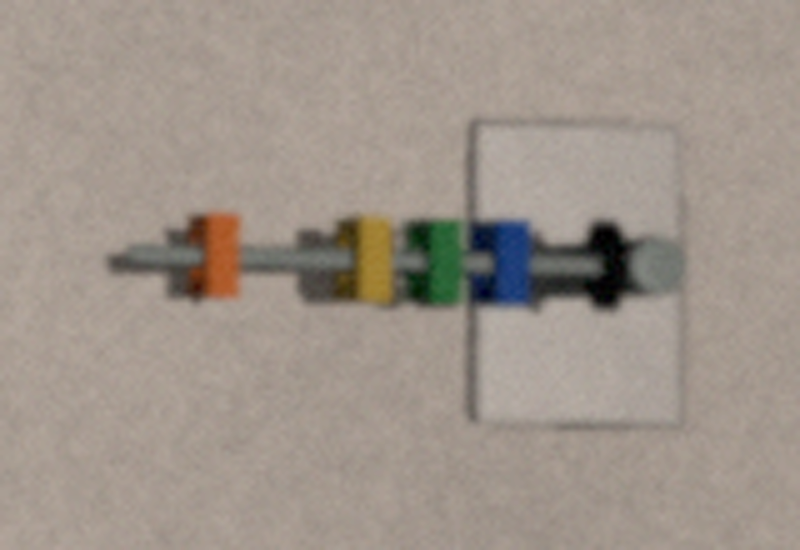

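View pics/top_t.png

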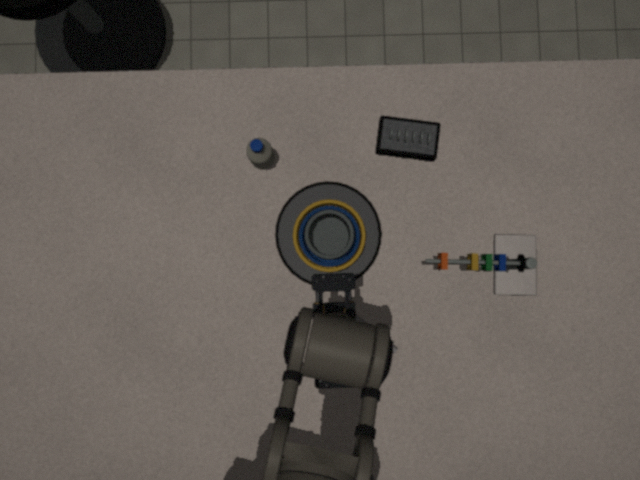

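```bash
python3 - <<'E'
from h import *
ps=shots()
print("tip",unproj(ps[0],(217,227),.15),unproj(ps[1],(422.4,262.4),.15))
print("post",unproj(ps[0],(105.4,242),.17),unproj(ps[1],(531,263),.17))
# base plate corners in top: 
for uv in [(494.4,234.2),(536.5,234.5),(536.5,294.8),(494.4,294.5)]: print("plate",unproj(ps[1],uv,.012))
# coloured frames
rng=dict(frame0=(105,125),frame1=(50,85),frame2=(20,30),frame4=(4,14))
for n,(a,b) in rng.items():
    for p,(r0,r1,c0,c1) in zip(ps,[(215,275,110,215),(245,280,425,515)]):
        hsv=cv2.cvtColor(p["color"],cv2.COLOR_RGB2HSV)[r0:r1,c0:c1].astype(int)
        m=((hsv[...,0]>=a)&(hsv[...,0]<=b)&(hsv[...,1]>110)).astype(np.uint8)
        k,l,st,ce=cv2.connectedComponentsWithStats(m); j=1+np.argmax(st[1:,4]); x,y,w,h,A=st[j]
        print(n,p["shot"],"box",x+c0,y+r0,w,h,"A",A, "bright top z.163:", np.round(unproj(p,ce[j]+[c0,r0],.163 if p is ps[1] else .15),4))
E
```

```text
tip [ 0.51918905 -0.19230306  0.15      ] [ 0.51412454 -0.1892558   0.15      ]
post [ 0.51090032 -0.38587977  0.17      ] [ 0.50763108 -0.38922843  0.17      ]
plate [ 0.57258877 -0.36808758  0.012     ]
plate [ 0.56970342 -0.45818295  0.012     ]
plate [ 0.44145609 -0.45159046  0.012     ]
plate [ 0.44432859 -0.36216919  0.012     ]
frame0 49 box 133 232 12 28 A 200 bright top z.163: [ 0.5175 -0.3349  0.15  ]
frame0 50 box 494 255 12 15 A 142 bright top z.163: [ 0.5105 -0.3342  0.163 ]
frame1 49 box 148 230 11 26 A 178 bright top z.163: [ 0.5192 -0.31    0.15  ]
frame1 50 box 482 255 10 15 A 116 bright top z.163: [ 0.5115 -0.3087  0.163 ]
frame2 49 box 162 226 12 28 A 182 bright top z.163: [ 0.52   -0.2834  0.15  ]
frame2 50 box 467 254 12 17 A 152 bright top z.163: [ 0.5125 -0.2825  0.163 ]
frame4 49 box 194 220 11 27 A 167 bright top z.163: [ 0.5224 -0.2266  0.15  ]
frame4 50 box 437 253 11 17 A 150 bright top z.163: [ 0.5159 -0.2257  0.163 ]
```

```bash
python3 - <<'E'
from h import *
ps=shots()
u=np.array([np.cos(1.536),np.sin(1.536)]); n=np.array([-u[1],u[0]]); c=np.array([.509,-.3875])
for k,uv in dict(b=(502.4,262.2),g=(489.2,262.3),y=(474.8,261.8),o=(444.2,261.2)).items():
    q=unproj(ps[1],uv,.163)[:2]; print(k,np.round(q,4),"along",round((q-c)@u,4),"lat",round((q-c)@n,4))
# scene: top face centres (zoom)
for k,uv in dict(b=(235,140),g=(307,126),y=(383,110),o=(541,80)).items():
    q=unproj(ps[0],(uv[0]/5+90,uv[1]/5+210),.163)[:2]; print("scene",k,np.round(q,4),"along",round((q-c)@u,4),"lat",round((q-c)@n,4))
E
```

```text
b [ 0.5105 -0.3378] along 0.0497 lat 0.0002
g [ 0.511  -0.3129] along 0.0746 lat 0.0006
y [ 0.5126 -0.2859] along 0.1017 lat -0.0001
o [ 0.5152 -0.2283] along 0.1593 lat -0.0006
scene b [ 0.5119 -0.3336] along 0.054 lat -0.0011
scene g [ 0.5137 -0.3086] along 0.0791 lat -0.0019
scene y [ 0.5149 -0.2817] along 0.1059 lat -0.0022
scene o [ 0.5192 -0.2252] along 0.1626 lat -0.0045
```

```bash
python3 - <<'E'
from h import *
plan(.5165,-.227,.22,1.536,8)
E
```

```text
t 38.05 from [404.4 -14.7 188.8] 1.577 rpy [ 3.115e+00 -2.000e-03  1.577e+00] open 0.0273 F [0.5 0.2 0.9] q [-0.23  0.17  1.93  0.01  1.02 -0.24]
delta mm [ 112.1 -212.3   31.2] dyaw -0.041
-27 14 -4 0.01; -27 14 -4 0.01; -26 14 -4 0.01; -26 14 -4 0.01; -26 14 -4 0.01; -26 15 -4 0.01; -26 15 -4 0.01; -26 15 -4 0.01
tool delta now: -213.0 110.7 -31.2 0.041
```

>>> servo_tool(targets="-10 5 -10 0; -20 10 -10 0; -26 14 -8 0.01; -26 14 -4 0.01; -26 14 0 0.01; -26 14 0 0.01; -26 14 0 0; -22 12 0 0; -15 8 0 0; -8 4 0 0; 0 0 0 0; 0 0 0 0", hand=0.6)

```text
time: 39.55
tool_pos: [0.5154, -0.2356, 0.2315]
tool_rot: [3.108, 0.001, 1.535]
contact_force: [0.0, 0.1, -0.6]
opening: 0.055
```

```bash
python3 - <<'E'
from h import *
plan(.5165,-.227,.157,1.536)
shots("u")
E
```

```text
t 39.55 from [ 515.4 -235.6  231.5] 1.535 rpy [3.108e+00 1.000e-03 1.535e+00] open 0.0550 F [ 0.   0.1 -0.6] q [-0.57  0.41  1.45  0.02  1.25 -0.54]
delta mm [  1.1   8.6 -74.5] dyaw 0.001
4 0 37 -0.00; 4 0 37 -0.00
tool delta now: 8.6 0.8 74.5 -0.001
```

View pics/scene_u.png

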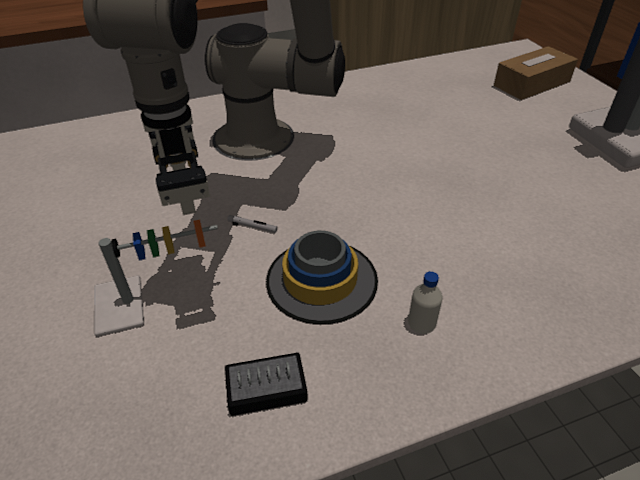

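>>> servo_tool(targets="8 -1 0 0; 0 0 20 0; 0 0 20 0; 0 0 0 0; 0 0 0 0")

```text
time: 40.28
tool_pos: [0.5162, -0.2238, 0.1926]
tool_rot: [3.106, 0.002, 1.538]
contact_force: [-0.5, -0.4, -0.3]
opening: 0.055
```

```bash
python3 - <<'E'
from h import *
plan(.5165,-.227,.157,1.536)
ps=shots()
cv2.imwrite("pics/v.png",cv2.convertScaleAbs(cv2.resize(ps[0]["color"][160:280,90:250,::-1],None,fx=5,fy=5,interpolation=cv2.INTER_CUBIC),alpha=1.4))
E
```

```text
t 40.27 from [ 516.2 -223.8  192.6] 1.538 rpy [3.106e+00 2.000e-03 1.538e+00] open 0.0550 F [-0.5 -0.4 -0.3] q [-0.55  0.43  1.52  0.02  1.15 -0.53]
delta mm [  0.3  -3.2 -35.6] dyaw -0.002
-3 0 36 0.00
tool delta now: -3.1 0.4 35.6 0.002
```

View pics/v.png

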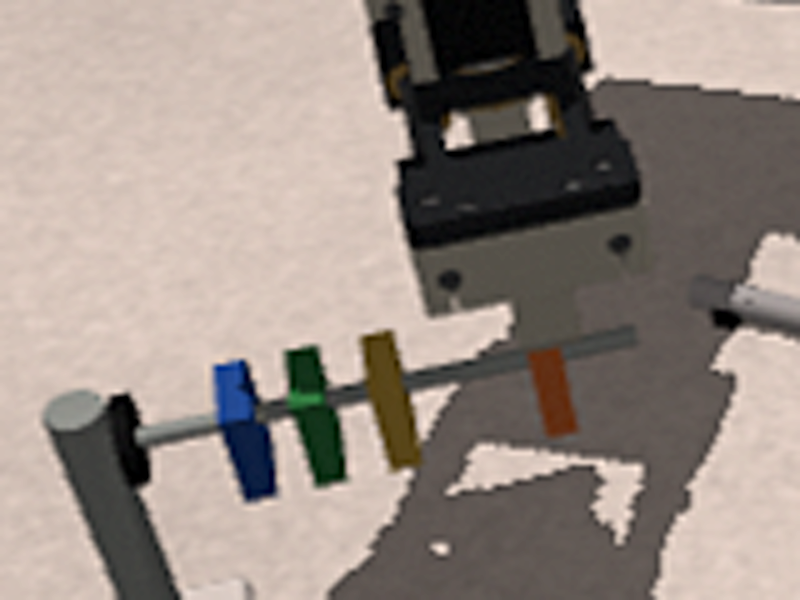

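>>> servo_tool(targets="-3 0 8 0; 0 0 12 0; 0 0 10 0; 0 -1 4 0; 0 0 0 0; 0 0 0 0")

```text
time: 41.12
tool_pos: [0.5163, -0.2275, 0.1565]
tool_rot: [3.106, 0.002, 1.538]
contact_force: [0.2, 0.4, 0.5]
opening: 0.0551
```

```bash
python3 - <<'E'
from h import *
plan(.5165,-.227,.157,1.536)
ps=shots()
cv2.imwrite("pics/w.png",cv2.convertScaleAbs(cv2.resize(ps[0]["color"][160:280,90:250,::-1],None,fx=5,fy=5,interpolation=cv2.INTER_CUBIC),alpha=1.4))
E
```

```text
t 41.12 from [ 516.3 -227.5  156.5] 1.538 rpy [3.106e+00 2.000e-03 1.538e+00] open 0.0551 F [0.2 0.4 0.5] q [-0.56  0.47  1.57  0.02  1.07 -0.54]
delta mm [0.2 0.5 0.5] dyaw -0.002
1 0 -0 0.00
tool delta now: 0.6 0.2 -0.5 0.002
```

View pics/w.png

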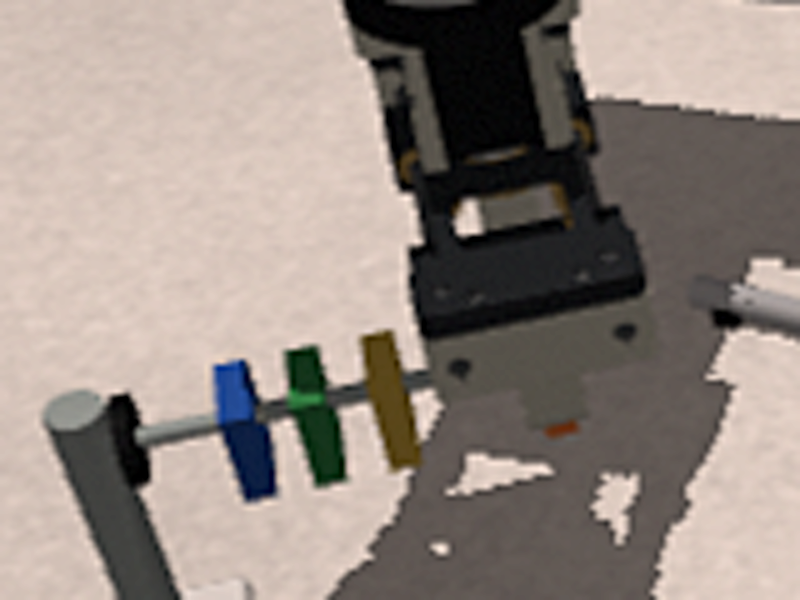

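>>> servo_tool(targets="0 0 0 0; 0 0 0 0; 0 0 0 0; 0 0 0 0; 0 0 0 0", hand=0, squeeze=25)

```text
time: 41.85
tool_pos: [0.5166, -0.2277, 0.1572]
tool_rot: [3.104, 0.003, 1.538]
contact_force: [0.0, 0.2, -0.3]
opening: 0.0318
```

>>> servo_tool(targets="0 0 -4 0; 0 0 -3 0; 0 0 0 0")

```text
time: 42.22
tool_pos: [0.5164, -0.2277, 0.1649]
tool_rot: [3.104, 0.003, 1.538]
contact_force: [0.4, 0.2, -0.7]
opening: 0.0316
```

```bash
python3 - <<'E'
from h import *
plan(.5165+.0025,-.227+.085,.164,1.536)
ps=shots()
cv2.imwrite("pics/x.png",cv2.convertScaleAbs(cv2.resize(ps[0]["color"][160:280,90:250,::-1],None,fx=5,fy=5,interpolation=cv2.INTER_CUBIC),alpha=1.4))
E
```

```text
t 42.23 from [ 516.4 -227.7  164.9] 1.538 rpy [3.104e+00 3.000e-03 1.538e+00] open 0.0316 F [ 0.4  0.2 -0.7] q [-0.56  0.46  1.56  0.02  1.09 -0.54]
delta mm [ 2.6 85.7 -0.9] dyaw -0.002
43 -0 0 0.00; 43 -0 0 0.00
tool delta now: 85.7 -0.2 0.9 0.002
```

View pics/x.png

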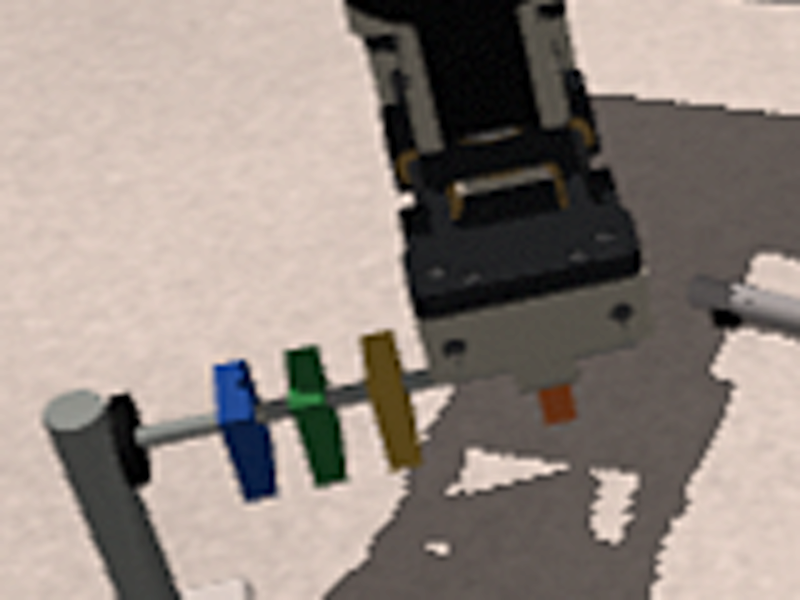

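>>> servo_tool(targets="8 0 0 0; 12 0 0 0; 15 0 0 0; 15 0 0 0; 15 0 0 0; 10 0 0 0; 0 0 0 0; 0 0 0 0")

```text
time: 43.32
tool_pos: [0.5188, -0.1459, 0.1643]
tool_rot: [3.105, 0.002, 1.54]
contact_force: [-0.8, 0.3, -0.4]
opening: 0.0319
```

```bash
python3 - <<'E'
from h import *
plan(.577,-.0196,.164,1.536)
ps=shots()
cv2.imwrite("pics/y.png",cv2.convertScaleAbs(cv2.resize(ps[0]["color"][160:280,90:250,::-1],None,fx=5,fy=5,interpolation=cv2.INTER_CUBIC),alpha=1.4))
E
```

```text
t 43.33 from [ 518.8 -145.9  164.3] 1.54 rpy [3.105e+00 2.000e-03 1.540e+00] open 0.0319 F [-0.8  0.3 -0.4] q [-0.42  0.42  1.63  0.01  1.06 -0.4 ]
delta mm [ 58.2 126.3  -0.3] dyaw -0.004
32 14 0 0.00; 32 14 0 0.00; 32 14 0 0.00; 32 13 0 0.00
tool delta now: 128.0 54.3 0.3 0.004
```

View pics/y.png

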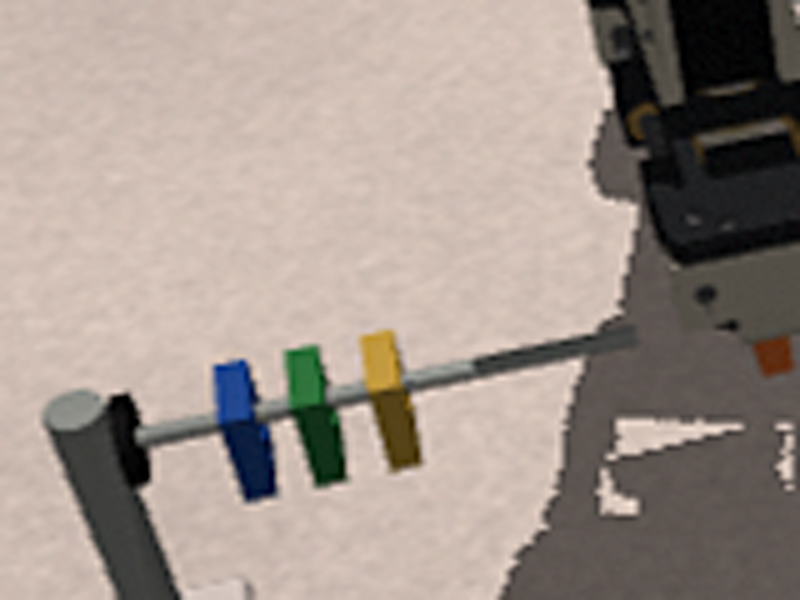

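>>> servo_tool(targets="15 6 0 0; 22 9 0 0; 25 10 0 0; 23 10 0 0; 20 8 0 0; 10 5 0 0; 0 0 0 0; 0 0 0 0")

```text
time: 44.42
tool_pos: [0.5734, -0.0271, 0.1654]
tool_rot: [3.105, 0.002, 1.536]
contact_force: [-0.4, -0.1, 0.3]
opening: 0.0319
```

```bash
python3 - <<'E'
from h import *
plan(.577,-.0206,.09,1.54)
ps=shots("z")
E
```

```text
t 44.42 from [573.4 -27.1 165.4] 1.536 rpy [3.105e+00 2.000e-03 1.536e+00] open 0.0319 F [-0.4 -0.1  0.3] q [-0.18  0.48  1.53  0.    1.1  -0.15]
delta mm [  3.6   6.5 -75.4] dyaw 0.004
3 2 38 -0.00; 3 2 38 -0.00
tool delta now: 6.7 3.4 75.4 -0.004
```

View pics/scene_z.png

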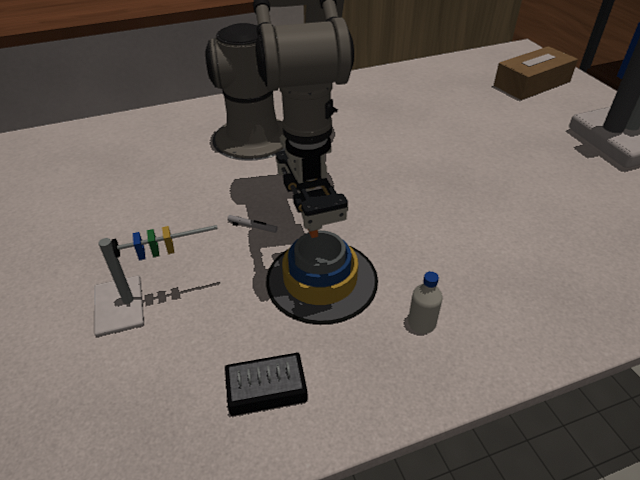

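>>> servo_tool(targets="6 1 0 0; 0 0 12 0; 0 0 15 0; 0 0 15 0; 0 0 10 0; 0 0 4 0; 0 0 0 0; 0 0 0 0")

```text
time: 45.52
tool_pos: [0.576, -0.0224, 0.1045]
tool_rot: [3.107, 0.001, 1.533]
contact_force: [0.1, 0.2, -0.4]
opening: 0.0318
```

```bash
python3 - <<'E'
from h import *
plan(.577,-.0206,.09,1.54)
ps=shots("aa")
cv2.imwrite("pics/aaz.png",cv2.convertScaleAbs(cv2.resize(ps[0]["color"][170:310,250:390,::-1],None,fx=5,fy=4.2,interpolation=cv2.INTER_CUBIC),alpha=1.6))
E
```

```text
t 45.52 from [576.  -22.4 104.5] 1.533 rpy [3.107e+00 1.000e-03 1.533e+00] open 0.0318 F [ 0.1  0.2 -0.4] q [-0.17  0.56  1.59  0.    0.96 -0.14]
delta mm [  1.    1.8 -14.5] dyaw 0.007
2 1 15 -0.01
tool delta now: 1.8 0.9 14.5 -0.007
```

View pics/aaz.png

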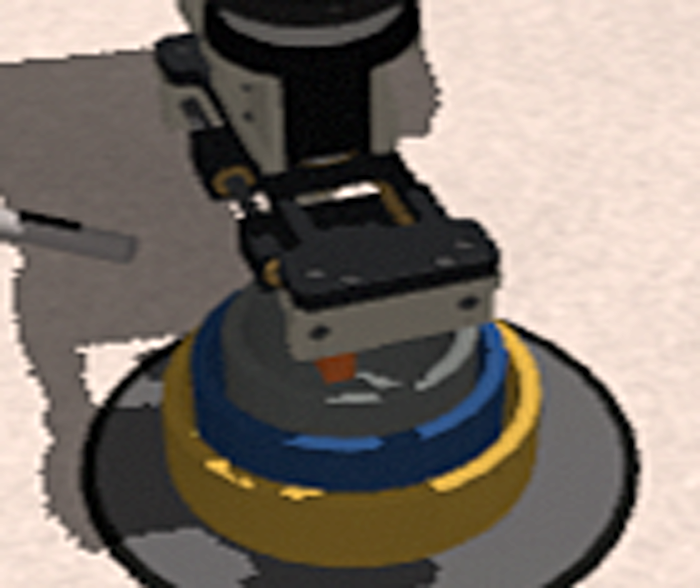

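```bash
python3 - <<'E'
from h import *
p=cams.read_camera("scene")
def atx(uv,x):
    d=p["R"].T@np.linalg.solve(p["K"],[uv[0],uv[1],1.]); o=-p["R"].T@p["t"]; return o+d*(x-o[0])/d[0]
for nm,uv,xs,tcp in [("x plate",(198,235.6),(.540,.551),.1649),("x tip",(198,237.6),(.532,.551),.1649),("w plate",(200,240),(.55,.563),.1565),("w tip",(201,245.5),(.544,.563),.1565),("aa plate",(316.5,254.5),(.6,.611),.1045)]:
    for x in xs: q=atx(uv,x); print(nm,np.round(q,4),"rel TCP z",round(q[2]-tcp,4))
E
```

```text
x plate [ 0.54   -0.2302  0.1588] rel TCP z -0.0061
x plate [ 0.551  -0.2306  0.1684] rel TCP z 0.0035
x tip [ 0.532  -0.2307  0.1471] rel TCP z -0.0178
x tip [ 0.551  -0.2314  0.1638] rel TCP z -0.0011
w plate [ 0.55   -0.2289  0.1562] rel TCP z -0.0003
w plate [ 0.563  -0.2294  0.1678] rel TCP z 0.0113
w tip [ 0.544  -0.2291  0.1373] rel TCP z -0.0192
w tip [ 0.563  -0.2298  0.1546] rel TCP z -0.0019
aa plate [ 0.6    -0.0259  0.0939] rel TCP z -0.0106
aa plate [ 0.611  -0.0298  0.1056] rel TCP z 0.0011
```

>>> servo_tool(targets="2 1 4 0; 0 0 4 0; 0 0 2 0; 0 0 0 0")

```text
time: 46.18
tool_pos: [0.5776, -0.0203, 0.0943]
tool_rot: [3.106, 0.001, 1.534]
contact_force: [0.2, 0.3, -0.1]
opening: 0.0317
```

```bash
python3 - <<'E'
from h import *
plan(.577,-.0206,.0925,1.54)
ps=shots("ab")
cv2.imwrite("pics/abz.png",cv2.convertScaleAbs(cv2.resize(ps[0]["color"][170:310,250:390,::-1],None,fx=5,fy=4.2,interpolation=cv2.INTER_CUBIC),alpha=1.6))
E
```

```text
t 46.17 from [577.6 -20.3  94.3] 1.534 rpy [3.106e+00 1.000e-03 1.534e+00] open 0.0317 F [ 0.2  0.3 -0.1] q [-0.17  0.57  1.59  0.    0.94 -0.13]
delta mm [-0.6 -0.3 -1.8] dyaw 0.006
-0 -1 2 -0.01
tool delta now: -0.4 -0.6 1.8 -0.006
```

View pics/abz.png

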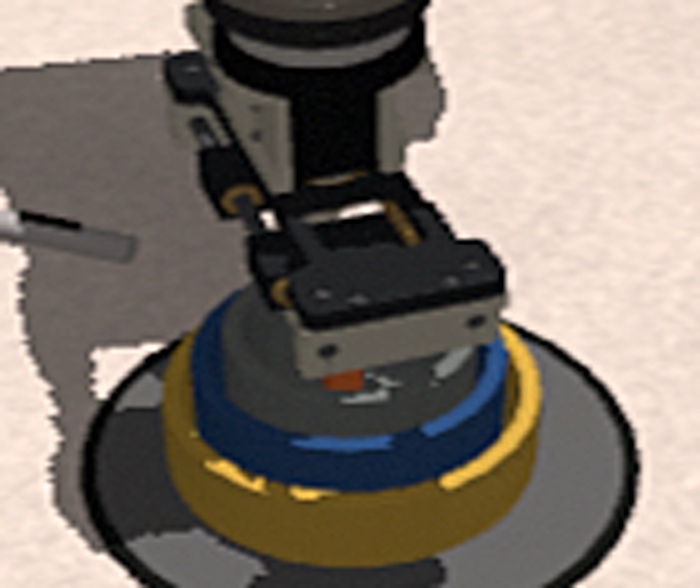

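Frame is inside the mouth of the cup (orange at zoom (343,380)), no contact. Release, opening only a little.

>>> servo_tool(targets="0 0 0 0; 0 0 0 0; 0 0 0 0; 0 0 0 0", hand=0.42)

```text
time: 46.78
tool_pos: [0.578, -0.0204, 0.0949]
tool_rot: [3.105, 0.002, 1.533]
contact_force: [0.8, -1.0, 0.5]
opening: 0.0386
```

>>> servo_tool(targets="0 0 -6 0; 0 0 -15 0; 0 0 -25 0; 0 0 -30 0; 0 0 -30 0; -10 -5 -20 0; -20 -8 0 0; -30 -11 0 0; -30 -11 0 0; -30 -11 0 0; -20 -6 0 0; 0 0 0 0; 0 0 0 0")

```text
time: 48.4
tool_pos: [0.5159, -0.1612, 0.2377]
tool_rot: [3.09, 0.006, 1.535]
contact_force: [0.2, -0.6, 0.1]
opening: 0.0384
```

```bash
python3 - <<'E'
from h import *
plan(.5145,-.284,.21,1.536)
ps=shots("ac")
print(fit(ps,"cup",.014))
cv2.imwrite("pics/acz.png",cv2.convertScaleAbs(cv2.resize(ps[0]["color"][200:310,250:390,::-1],None,fx=5,fy=5,interpolation=cv2.INTER_CUBIC),alpha=1.6))
cv2.imwrite("pics/act.png",cv2.convertScaleAbs(cv2.resize(ps[1]["color"][190:300,260:400,::-1],None,fx=5,fy=5,interpolation=cv2.INTER_CUBIC),alpha=1.6))
E
```

```text
t 48.40 from [ 515.9 -161.2  237.7] 1.535 rpy [3.09  0.006 1.535] open 0.0384 F [ 0.2 -0.6  0.1] q [-0.45  0.34  1.53  0.02  1.22 -0.42]
delta mm [  -1.4 -122.8  -27.7] dyaw 0.001
-41 1 9 -0.00; -41 1 9 -0.00; -41 1 9 -0.00
tool delta now: -122.7 3.1 27.7 -0.001
([(array([ 0.5457, -0.0008]), np.float64(0.325)), (array([ 0.5775, -0.0133]), np.float64(0.074)), (array([ 0.5775, -0.0131]), np.float64(0.205))], [0.81, 0.63])
```

View pics/acz.png

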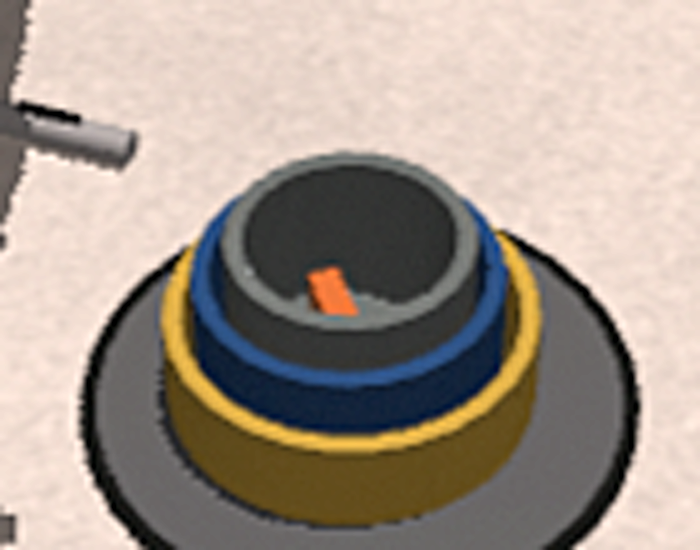

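View pics/act.png

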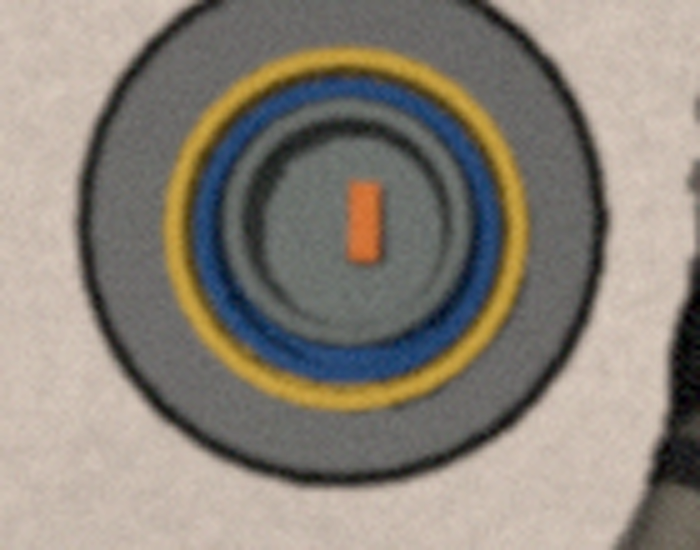

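View pics/scene_ac.png

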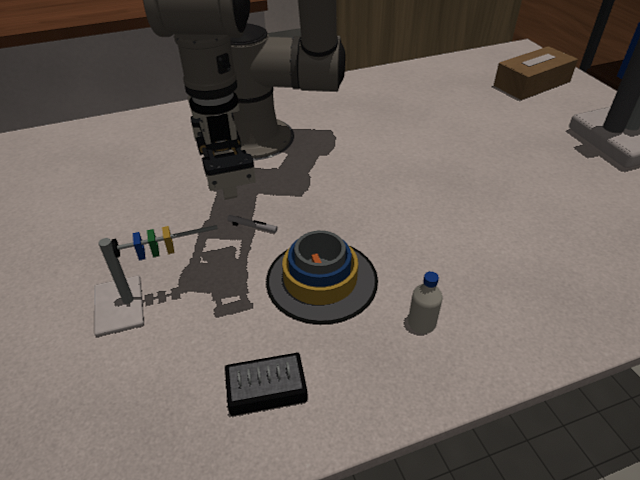

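>>> servo_tool(targets="-12 0 0 0; -18 0 4 0; -20 0 6 0; -20 0 6 0; -20 0 6 0; -18 0 6 0; -10 0 4 0; 0 0 0 0; 0 0 0 0", hand=0.6)

```text
time: 49.72
tool_pos: [0.5129, -0.2881, 0.2022]
tool_rot: [3.092, 0.004, 1.535]
contact_force: [0.5, 0.1, 0.2]
opening: 0.0549
```

```bash
python3 - <<'E'
from h import *
plan(.5142,-.284,.157,1.536)
ps=shots()
cv2.imwrite("pics/ad.png",cv2.convertScaleAbs(cv2.resize(ps[0]["color"][160:280,90:250,::-1],None,fx=5,fy=5,interpolation=cv2.INTER_CUBIC),alpha=1.4))
E
```

```text
t 49.73 from [ 512.9 -288.1  202.2] 1.535 rpy [3.092 0.004 1.535] open 0.0549 F [0.5 0.1 0.2] q [-0.66  0.46  1.44  0.03  1.19 -0.63]
delta mm [  1.3   4.1 -45.2] dyaw 0.001
2 1 23 -0.00; 2 1 23 -0.00
tool delta now: 4.1 1.1 45.2 -0.001
```

View pics/ad.png

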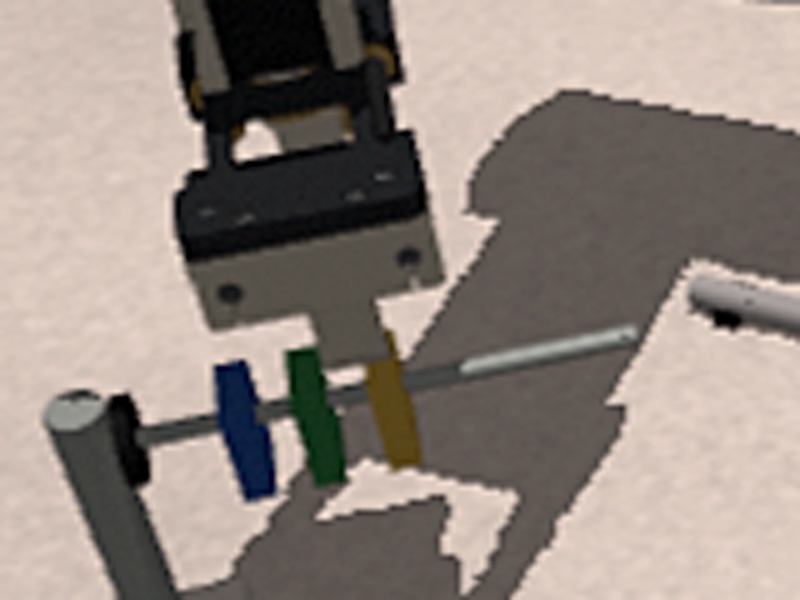

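>>> servo_tool(targets="4 -1 0 0; 0 0 10 0; 0 0 12 0; 0 0 12 0; 0 0 7 0; 0 0 2 0; 0 0 0 0; 0 0 0 0")

```text
time: 50.82
tool_pos: [0.5146, -0.2826, 0.1562]
tool_rot: [3.092, 0.004, 1.538]
contact_force: [0.9, 0.3, -0.2]
opening: 0.0553
```

```bash
python3 - <<'E'
from h import *
plan(.5142,-.284,.157,1.536)
ps=shots()
cv2.imwrite("pics/ae.png",cv2.convertScaleAbs(cv2.resize(ps[0]["color"][160:280,90:250,::-1],None,fx=5,fy=5,interpolation=cv2.INTER_CUBIC),alpha=1.4))
E
```

```text
t 50.83 from [ 514.6 -282.6  156.2] 1.538 rpy [3.092 0.004 1.538] open 0.0553 F [ 0.9  0.3 -0.2] q [-0.65  0.51  1.51  0.03  1.08 -0.63]
delta mm [-0.4 -1.4  0.8] dyaw -0.002
-1 -0 -1 0.00
tool delta now: -1.5 -0.3 -0.8 0.002
```

View pics/ae.png

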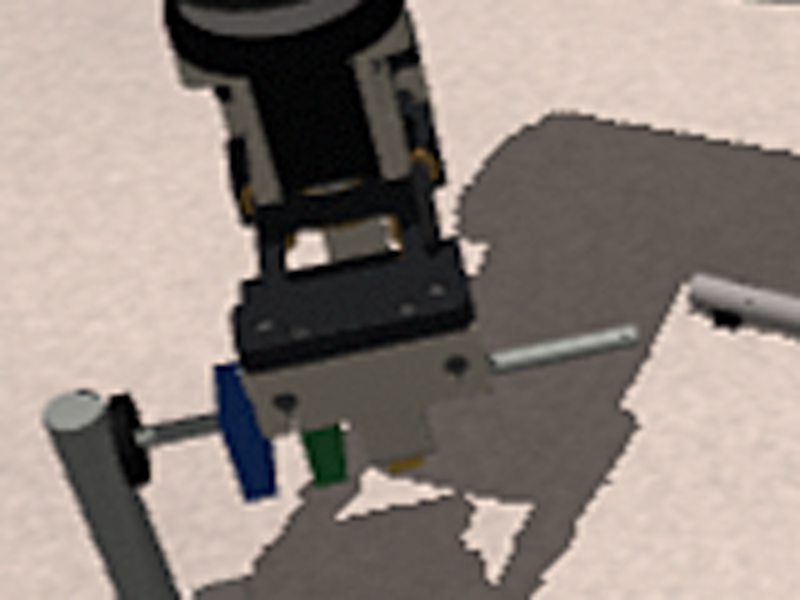

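>>> servo_tool(targets="0 0 0 0; 0 0 0 0; 0 0 0 0; 0 0 0 0; 0 0 0 0", hand=0, squeeze=25)

```text
time: 51.55
tool_pos: [0.5147, -0.2827, 0.1568]
tool_rot: [3.091, 0.005, 1.537]
contact_force: [-0.1, -0.5, 0.6]
opening: 0.0314
```

>>> servo_tool(targets="0 0 -4 0; 0 0 -3 0; 0 0 0 0")

```text
time: 51.92
tool_pos: [0.5144, -0.2827, 0.1644]
tool_rot: [3.091, 0.005, 1.537]
contact_force: [0.1, -0.2, -0.1]
opening: 0.0316
```

>>> servo_tool(targets="8 0 0 0; 12 0 0 0; 14 0 0 0; 14 0 0 0; 14 0 0 0; 10 0 0 0; 0 0 0 0")

```text
time: 52.8
tool_pos: [0.5168, -0.2041, 0.164]
tool_rot: [3.092, 0.004, 1.539]
contact_force: [0.8, 0.0, 0.5]
opening: 0.0315
```

```bash
python3 - <<'E'
from h import *
plan(.5142+.0045,-.284+.13,.164,1.536)
ps=shots()
cv2.imwrite("pics/af.png",cv2.convertScaleAbs(cv2.resize(ps[0]["color"][160:280,90:250,::-1],None,fx=5,fy=5,interpolation=cv2.INTER_CUBIC),alpha=1.4))
E
```

```text
t 52.80 from [ 516.8 -204.1  164. ] 1.539 rpy [3.092 0.004 1.539] open 0.0315 F [0.8 0.  0.5] q [-0.53  0.44  1.59  0.02  1.06 -0.5 ]
delta mm [ 1.9 50.1  0. ] dyaw -0.003
25 0 -0 0.00; 25 0 -0 0.00
tool delta now: 50.1 0.3 -0.0 0.003
```

View pics/af.png

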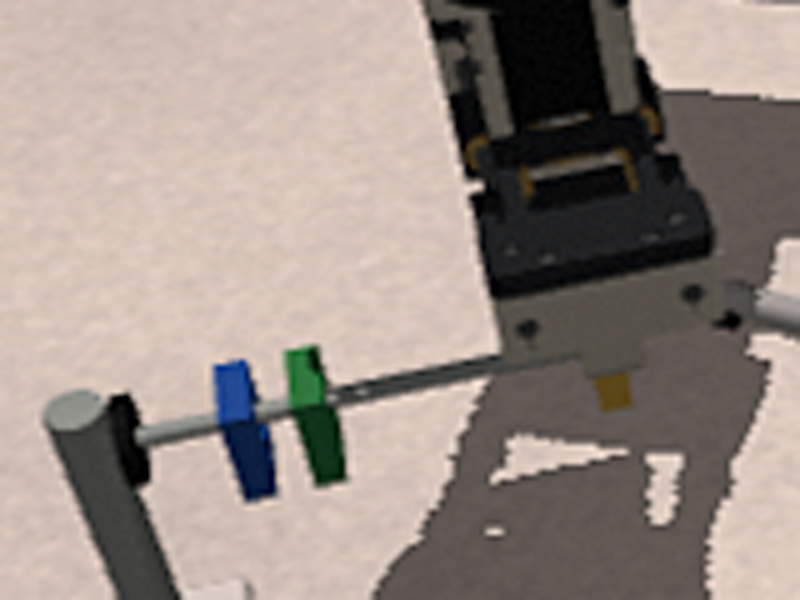

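>>> servo_tool(targets="10 0 0 0; 15 0 0 0; 15 0 0 0; 10 0 0 0; 20 0 0 0; 25 0 0 0; 28 3 0 0; 25 25 0 0; 20 25 0 0; 8 0 0 0; 0 0 0 0; 0 0 0 0")

```text
time: 54.4
tool_pos: [0.575, -0.0209, 0.1658]
tool_rot: [3.093, 0.005, 1.539]
contact_force: [-0.7, -0.1, -0.6]
opening: 0.0319
```

```bash
python3 - <<'E'
from h import *
plan(.577,-.005,.1,1.54)
ps=shots("ag")
cv2.imwrite("pics/agz.png",cv2.convertScaleAbs(cv2.resize(ps[0]["color"][170:310,250:390,::-1],None,fx=5,fy=4.2,interpolation=cv2.INTER_CUBIC),alpha=1.6))
E
```

```text
t 54.40 from [575.  -20.9 165.8] 1.539 rpy [3.093 0.005 1.539] open 0.0319 F [-0.7 -0.1 -0.6] q [-0.17  0.47  1.54  0.    1.08 -0.14]
delta mm [  2.   15.9 -65.8] dyaw 0.001
8 1 33 -0.00; 8 1 33 -0.00
tool delta now: 15.9 1.5 65.8 -0.001
```

View pics/agz.png

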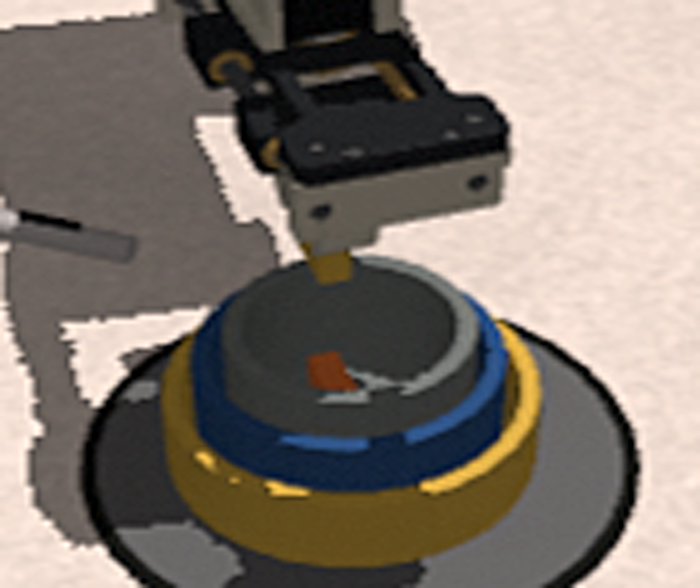

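>>> servo_tool(targets="9 -1 0 0; 7 -1 0 0; 0 0 10 0; 0 0 14 0; 0 0 14 0; 0 0 10 0; 0 0 8 0; 0 0 4 0; 0 0 0 0; 0 0 0 0")

```text
time: 55.75
tool_pos: [0.5758, -0.0055, 0.1006]
tool_rot: [3.094, 0.005, 1.537]
contact_force: [0.3, -0.4, 0.3]
opening: 0.0317
```

```bash
python3 - <<'E'
from h import *
plan(.577,-.004,.095,1.54)
ps=shots("ah")
cv2.imwrite("pics/ahz.png",cv2.convertScaleAbs(cv2.resize(ps[0]["color"][170:310,250:390,::-1],None,fx=5,fy=4.2,interpolation=cv2.INTER_CUBIC),alpha=1.6))
E
```

```text
t 55.75 from [575.8  -5.5 100.6] 1.537 rpy [3.094 0.005 1.537] open 0.0317 F [ 0.3 -0.4  0.3] q [-0.14  0.55  1.6   0.    0.94 -0.11]
delta mm [ 1.2  1.5 -5.6] dyaw 0.003
2 1 6 -0.00
tool delta now: 1.6 1.1 5.6 -0.003
```

View pics/ahz.png

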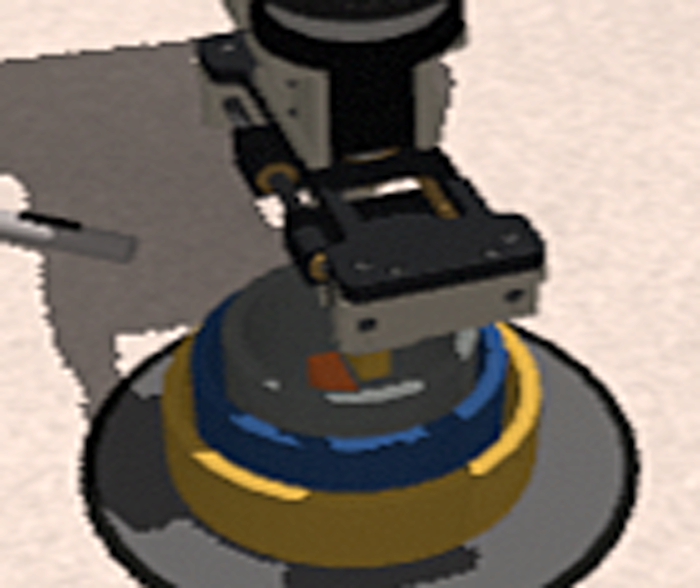

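>>> servo_tool(targets="2 1 3 0; 0 0 3 0; 0 0 0 0; 0 0 0 0")

```text
time: 56.35
tool_pos: [0.5776, -0.0034, 0.0949]
tool_rot: [3.093, 0.005, 1.537]
contact_force: [0.2, 0.1, 0.7]
opening: 0.0314
```

>>> servo_tool(targets="0 0 0 0; 0 0 0 0; 0 0 0 0; 0 0 0 0", hand=0.42)

```text
time: 56.85
tool_pos: [0.5777, -0.0035, 0.0951]
tool_rot: [3.092, 0.005, 1.537]
contact_force: [-0.8, 0.2, -0.1]
opening: 0.0385
```

>>> servo_tool(targets="0 0 -6 0; 0 0 -12 0; 0 0 -18 0; 0 0 -20 0; 0 0 -20 0; 0 0 -20 0; -10 -2 -14 0; -20 -5 -8 0; -25 -7 0 0; -25 -7 0 0; -25 -7 0 0; -25 -7 0 0; -25 -7 0 0; -25 -7 0 0; -20 -5 0 0; -10 -2 0 0; 0 0 0 0; 0 0 0 0")

```text
time: 59.1
tool_pos: [0.5041, -0.2216, 0.2253]
tool_rot: [3.086, 0.008, 1.535]
contact_force: [1.1, -0.2, -0.6]
opening: 0.0388
```

```bash
python3 - <<'E'
from h import *
plan(.5135,-.311,.2,1.536)
ps=shots("ai")
cv2.imwrite("pics/aiz.png",cv2.convertScaleAbs(cv2.resize(ps[0]["color"][200:310,250:390,::-1],None,fx=5,fy=5,interpolation=cv2.INTER_CUBIC),alpha=1.6))
cv2.imwrite("pics/ait.png",cv2.convertScaleAbs(cv2.resize(ps[1]["color"][190:300,260:400,::-1],None,fx=5,fy=5,interpolation=cv2.INTER_CUBIC),alpha=1.6))
E
```

```text
t 59.10 from [ 504.1 -221.6  225.3] 1.535 rpy [3.086 0.008 1.535] open 0.0388 F [ 1.1 -0.2 -0.6] q [-0.57  0.37  1.53  0.02  1.19 -0.54]
delta mm [  9.4 -89.4 -25.3] dyaw 0.001
-30 4 8 -0.00; -30 4 8 -0.00; -30 4 8 -0.00
tool delta now: -89.0 12.6 25.3 -0.001
```

View pics/aiz.png

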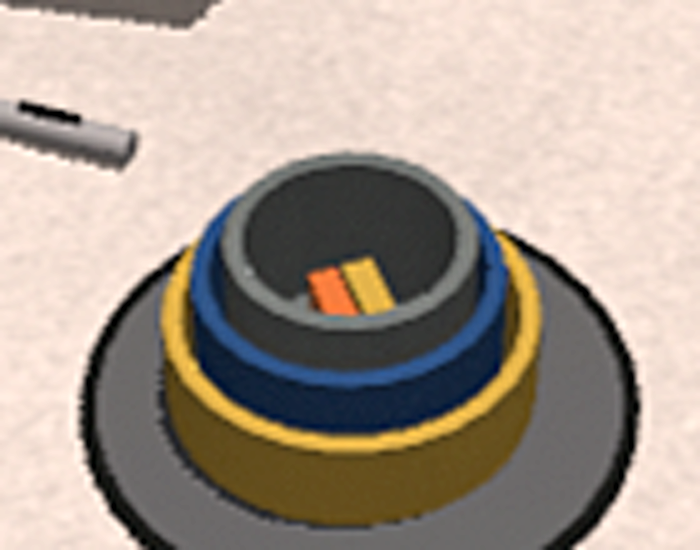

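View pics/ait.png

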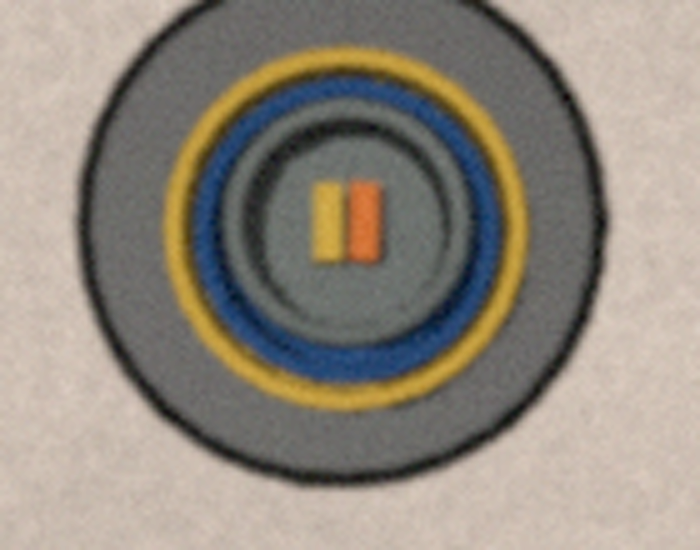

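View pics/scene_ai.png

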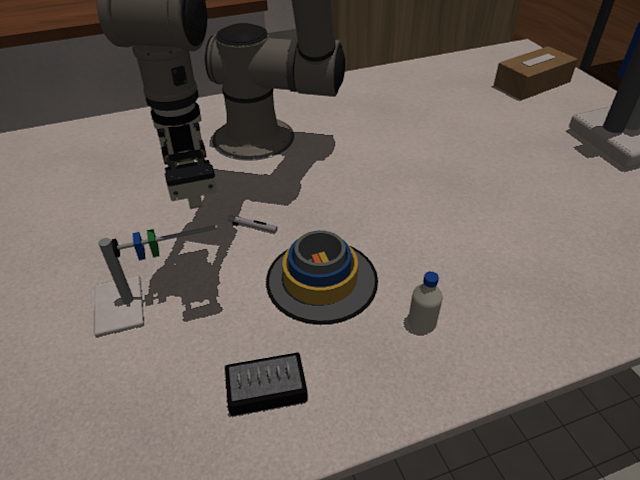

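>>> servo_tool(targets="-12 8 0 0; -20 3 3 0; -22 0 6 0; -20 0 6 0; -12 0 6 0; 0 0 0 0; 0 0 0 0", hand=0.6)

```text
time: 60.08
tool_pos: [0.5139, -0.3145, 0.203]
tool_rot: [3.087, 0.007, 1.536]
contact_force: [-0.1, 0.9, -0.0]
opening: 0.0547
```

```bash
python3 - <<'E'
from h import *
plan(.5128,-.311,.157,1.536)
E
```

```text
t 60.08 from [ 513.9 -314.5  203. ] 1.536 rpy [3.087 0.007 1.536] open 0.0547 F [-0.1  0.9 -0. ] q [-0.69  0.49  1.41  0.03  1.2  -0.67]
delta mm [ -1.1   3.5 -46. ] dyaw 0.0
2 -1 23 -0.00; 2 -1 23 -0.00
tool delta now: 3.5 -1.2 46.0 -0.000
```

>>> servo_tool(targets="3 -3 0 0; 0 0 10 0; 0 0 12 0; 0 0 12 0; 0 0 8 0; 0 0 2 0; 0 0 0 0; 0 0 0 0")

```text
time: 61.08
tool_pos: [0.5137, -0.3098, 0.1559]
tool_rot: [3.087, 0.007, 1.538]
contact_force: [-0.3, 0.5, -0.0]
opening: 0.0548
```

```bash
python3 - <<'E'
from h import *
plan(.5128,-.311,.157,1.536)
ps=shots()
cv2.imwrite("pics/aj.png",cv2.convertScaleAbs(cv2.resize(ps[0]["color"][160:280,90:250,::-1],None,fx=5,fy=5,interpolation=cv2.INTER_CUBIC),alpha=1.4))
E
```

```text
t 61.08 from [ 513.7 -309.8  155.9] 1.538 rpy [3.087 0.007 1.538] open 0.0548 F [-0.3  0.5 -0. ] q [-0.68  0.53  1.48  0.03  1.09 -0.67]
delta mm [-0.9 -1.2  1.1] dyaw -0.002
-1 -1 -1 0.00
tool delta now: -1.2 -0.9 -1.1 0.002
```

View pics/aj.png

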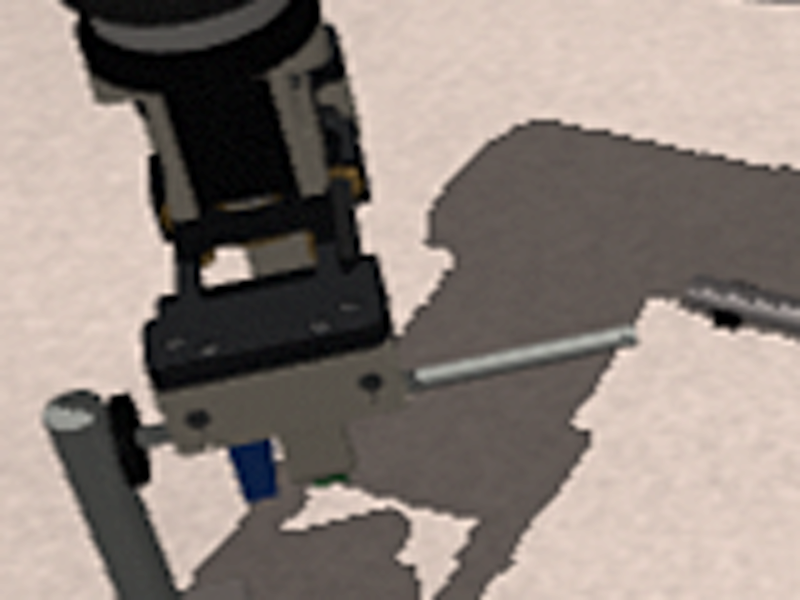

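>>> servo_tool(targets="0 0 0 0; 0 0 0 0; 0 0 0 0; 0 0 0 0; 0 0 0 0", hand=0, squeeze=25)

```text
time: 61.8
tool_pos: [0.5138, -0.31, 0.1566]
tool_rot: [3.086, 0.007, 1.538]
contact_force: [0.6, 0.3, -0.9]
opening: 0.0317
```

>>> servo_tool(targets="0 0 -4 0; 0 0 -3 0; 0 0 0 0")

```text
time: 62.18
tool_pos: [0.5135, -0.31, 0.1642]
tool_rot: [3.086, 0.008, 1.538]
contact_force: [-0.2, 0.6, 0.3]
opening: 0.0318
```

>>> servo_tool(targets="8 0 0 0; 12 0 0 0; 14 0 0 0; 14 0 0 0; 14 0 0 0; 10 0 0 0; 0 0 0 0")

```text
time: 63.05
tool_pos: [0.5159, -0.2313, 0.1636]
tool_rot: [3.086, 0.007, 1.54]
contact_force: [0.3, -0.7, -0.2]
opening: 0.0319
```

```bash
python3 - <<'E'
from h import *
plan(.5128+.0052,-.311+.155,.164,1.536)
ps=shots()
cv2.imwrite("pics/ak.png",cv2.convertScaleAbs(cv2.resize(ps[0]["color"][160:280,90:250,::-1],None,fx=5,fy=5,interpolation=cv2.INTER_CUBIC),alpha=1.4))
E
```

```text
t 63.05 from [ 515.9 -231.3  163.6] 1.54 rpy [3.086 0.007 1.54 ] open 0.0319 F [ 0.3 -0.7 -0.2] q [-0.57  0.46  1.57  0.03  1.06 -0.55]
delta mm [ 2.1 75.3  0.4] dyaw -0.004
38 -0 -0 0.00; 38 -0 -0 0.00
tool delta now: 75.3 -0.2 -0.4 0.004
```

View pics/ak.png

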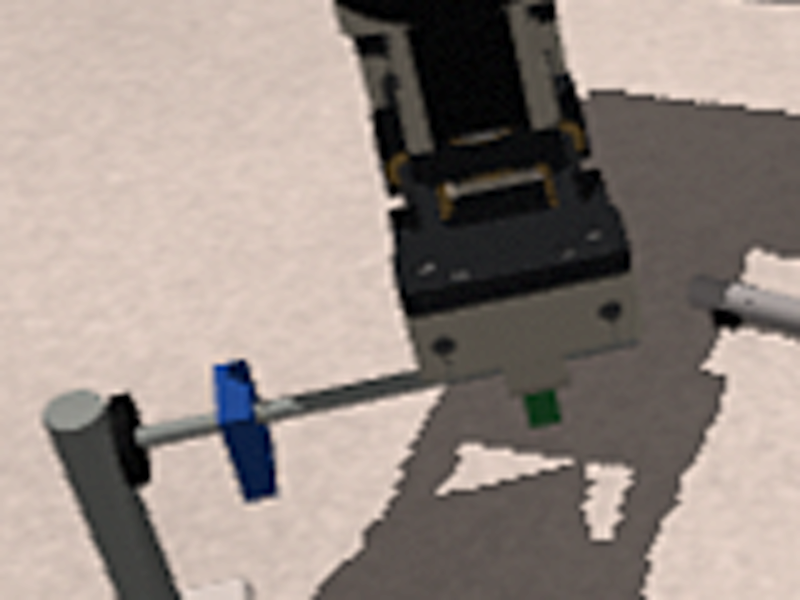

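>>> servo_tool(targets="10 0 0 0; 15 0 0 0; 15 0 0 0; 15 0 0 0; 15 0 0 0; 10 0 0 0; 20 2 0 0; 25 5 0 0; 28 12 0 0; 25 20 0 0; 22 12 0 0; 15 4 0 0; 8 0 0 0; 0 0 0 0; 0 0 0 0")

```text
time: 65.03
tool_pos: [0.5788, 0.0003, 0.1651]
tool_rot: [3.086, 0.008, 1.538]
contact_force: [-0.2, 0.0, -0.7]
opening: 0.0316
```

```bash
python3 - <<'E'
from h import *
plan(.577,.0107,.0965,1.54)
E
```

```text
t 65.03 from [5.788e+02 3.000e-01 1.651e+02] 1.538 rpy [3.086 0.008 1.538] open 0.0316 F [-0.2  0.  -0.7] q [-0.13  0.48  1.53 -0.    1.08 -0.1 ]
delta mm [ -1.8  10.4 -68.6] dyaw 0.002
5 -1 34 -0.00; 5 -1 34 -0.00
tool delta now: 10.3 -2.1 68.6 -0.002
```

>>> servo_tool(targets="7 -4 0 0; 4 -2 0 0; 0 0 8 0; 0 0 14 0; 0 0 14 0; 0 0 12 0; 0 0 8 0; 0 0 4 0; 0 0 0 0; 0 0 0 0")

```text
time: 66.28
tool_pos: [0.5756, 0.0101, 0.0996]
tool_rot: [3.088, 0.008, 1.536]
contact_force: [-0.1, -0.4, -0.5]
opening: 0.0315
```

```bash
python3 - <<'E'
from h import *
plan(.577,.0107,.0975,1.54)
ps=shots("al")
cv2.imwrite("pics/alz.png",cv2.convertScaleAbs(cv2.resize(ps[0]["color"][170:310,250:390,::-1],None,fx=5,fy=4.2,interpolation=cv2.INTER_CUBIC),alpha=1.6))
E
```

```text
t 66.28 from [575.6  10.1  99.6] 1.536 rpy [3.088 0.008 1.536] open 0.0315 F [-0.1 -0.4 -0.5] q [-0.11  0.55  1.61 -0.01  0.92 -0.08]
delta mm [ 1.4  0.6 -2.1] dyaw 0.004
1 1 2 -0.00
tool delta now: 0.6 1.4 2.1 -0.004
```

View pics/alz.png

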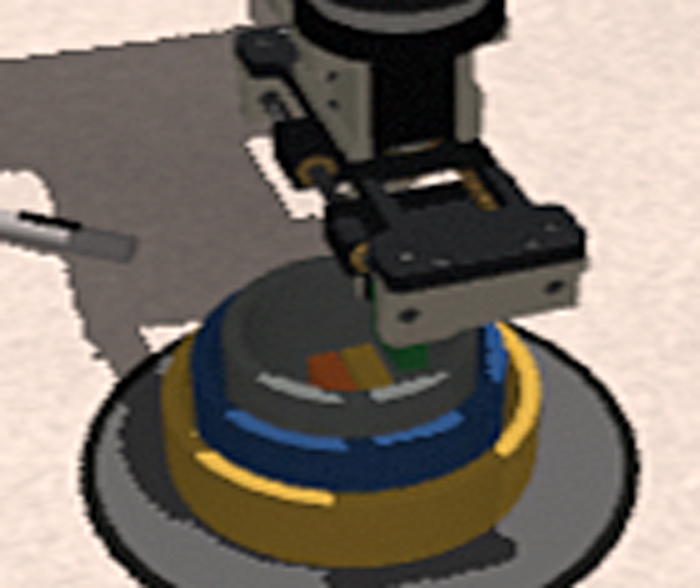

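>>> servo_tool(targets="0 1 2 0; 0 0 0 0; 0 0 0 0")

```text
time: 66.75
tool_pos: [0.5771, 0.01, 0.0982]
tool_rot: [3.086, 0.008, 1.536]
contact_force: [0.0, 0.2, 0.2]
opening: 0.032
```

>>> servo_tool(targets="0 0 0 0; 0 0 0 0; 0 0 0 0; 0 0 0 0", hand=0.42)

```text
time: 67.25
tool_pos: [0.5776, 0.0098, 0.0986]
tool_rot: [3.085, 0.009, 1.536]
contact_force: [-0.3, -0.2, 0.2]
opening: 0.0384
```

>>> servo_tool(targets="0 0 -6 0; 0 0 -12 0; 0 0 -18 0; 0 0 -20 0; 0 0 -20 0; 0 0 -20 0; -10 -2 -14 0; -20 -5 -8 0; -25 -5 0 0; -25 -5 0 0; -25 -5 0 0; -25 -5 0 0; -25 -5 0 0; -25 -5 0 0; -20 -5 0 0; -10 -2 0 0; 0 0 0 0; 0 0 0 0")

```text
time: 69.5
tool_pos: [0.5142, -0.2075, 0.2289]
tool_rot: [3.082, 0.01, 1.535]
contact_force: [1.0, -0.5, 0.5]
opening: 0.0382
```

```bash
python3 - <<'E'
from h import *
plan(.5113,-.3362,.2,1.536)
ps=shots("am")
cv2.imwrite("pics/amz.png",cv2.convertScaleAbs(cv2.resize(ps[0]["color"][200:310,250:390,::-1],None,fx=5,fy=5,interpolation=cv2.INTER_CUBIC),alpha=1.6))
cv2.imwrite("pics/amt.png",cv2.convertScaleAbs(cv2.resize(ps[1]["color"][190:300,260:400,::-1],None,fx=5,fy=5,interpolation=cv2.INTER_CUBIC),alpha=1.6))
E
```

```text
t 69.50 from [ 514.2 -207.5  228.9] 1.535 rpy [3.082 0.01  1.535] open 0.0382 F [ 1.  -0.5  0.5] q [-0.53  0.37  1.51  0.02  1.2  -0.5 ]
delta mm [  -2.9 -128.7  -28.9] dyaw 0.001
-43 1 10 -0.00; -43 1 10 -0.00; -43 1 10 -0.00
tool delta now: -128.8 1.7 28.9 -0.001
```

View pics/amz.png

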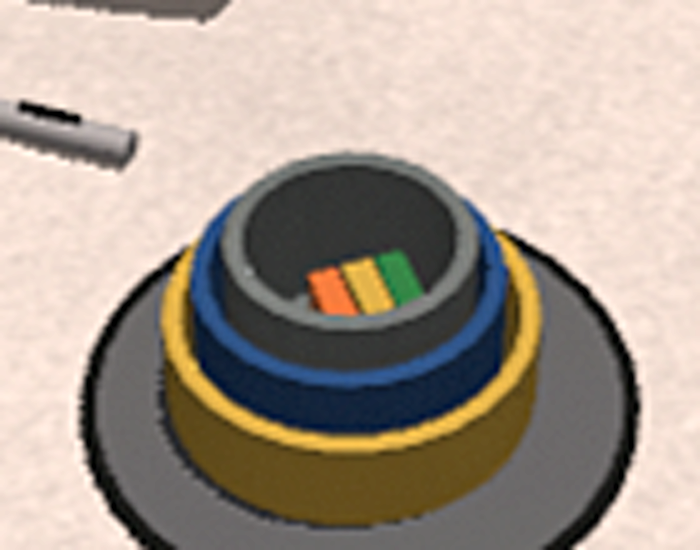

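View pics/amt.png

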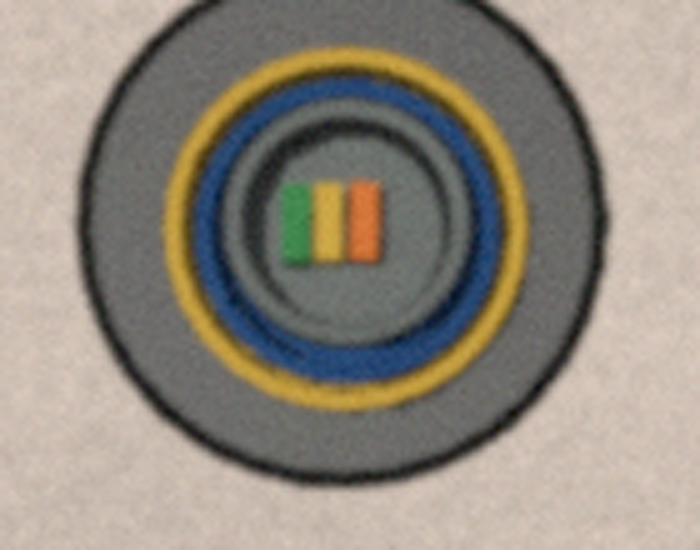

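View pics/scene_am.png

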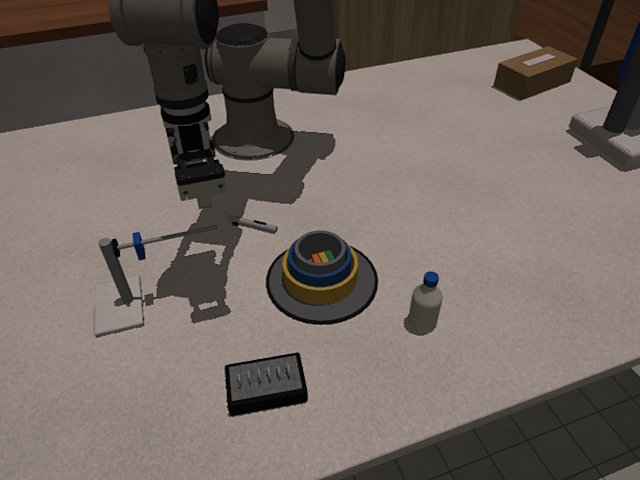

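>>> servo_tool(targets="-14 -1 0 0; -22 0 3 0; -24 0 5 0; -22 0 6 0; -20 0 6 0; -14 0 6 0; -6 0 3 0; 0 0 0 0; 0 0 0 0", hand=0.6)

```text
time: 70.72
tool_pos: [0.5106, -0.3378, 0.1985]
tool_rot: [3.082, 0.01, 1.536]
contact_force: [0.5, 0.7, 0.5]
opening: 0.0556
```

```bash
python3 - <<'E'
from h import *
plan(.5113,-.3362,.159,1.536)
ps=shots()
cv2.imwrite("pics/an.png",cv2.convertScaleAbs(cv2.resize(ps[0]["color"][160:280,90:250,::-1],None,fx=5,fy=5,interpolation=cv2.INTER_CUBIC),alpha=1.4))
E
```

```text
t 70.72 from [ 510.6 -337.8  198.5] 1.536 rpy [3.082 0.01  1.536] open 0.0556 F [0.5 0.7 0.5] q [-0.72  0.51  1.39  0.03  1.2  -0.7 ]
delta mm [  0.7   1.6 -39.5] dyaw -0.0
2 1 40 0.00
tool delta now: 1.6 0.6 39.5 0.000
```

View pics/an.png

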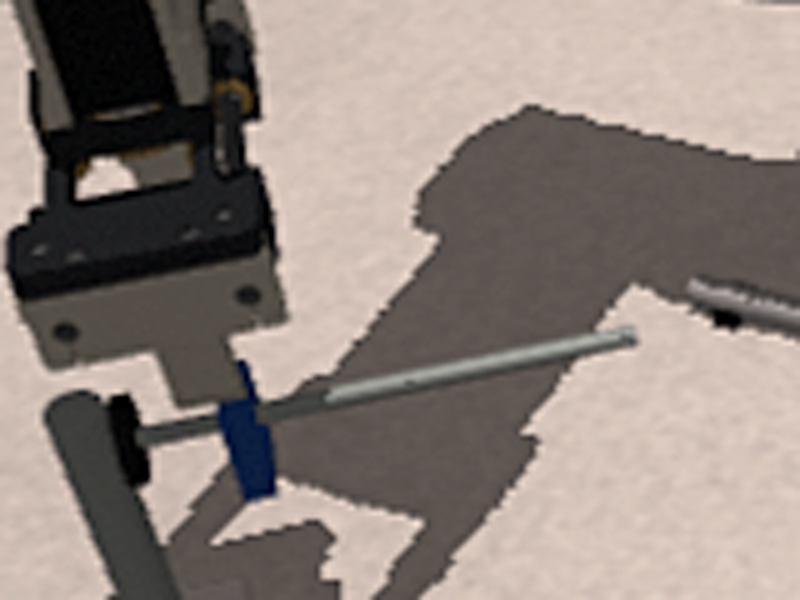

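>>> servo_tool(targets="2 -2 0 0; 0 0 9 0; 0 0 12 0; 0 0 9 0; 0 0 4 0; 0 0 0 0; 0 0 0 0")

```text
time: 71.7
tool_pos: [0.5109, -0.3348, 0.1619]
tool_rot: [3.083, 0.009, 1.538]
contact_force: [0.6, 0.0, 0.1]
opening: 0.0554
```

```bash
python3 - <<'E'
from h import *
plan(.5113,-.3362,.158,1.536)
ps=shots()
cv2.imwrite("pics/ao.png",cv2.convertScaleAbs(cv2.resize(ps[0]["color"][160:280,90:250,::-1],None,fx=5,fy=5,interpolation=cv2.INTER_CUBIC),alpha=1.4))
E
```

```text
t 71.70 from [ 510.9 -334.8  161.9] 1.538 rpy [3.083 0.009 1.538] open 0.0554 F [0.6 0.  0.1] q [-0.72  0.54  1.44  0.03  1.11 -0.7 ]
delta mm [ 0.4 -1.4 -3.9] dyaw -0.002
-1 0 4 0.00
tool delta now: -1.4 0.4 3.9 0.002
```

View pics/ao.png

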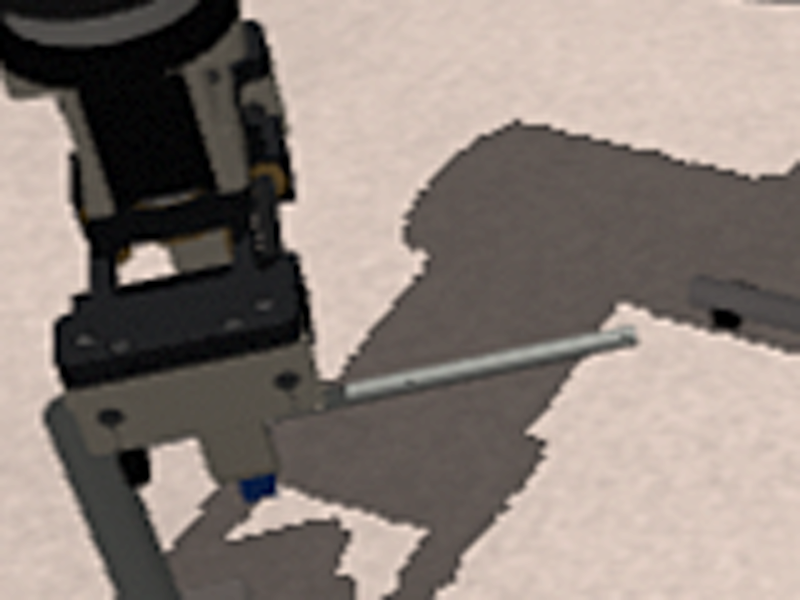

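>>> servo_tool(targets="2 0 2 0; 0 0 1 0; 0 0 0 0")

```text
time: 72.18
tool_pos: [0.5114, -0.3328, 0.1594]
tool_rot: [3.082, 0.01, 1.538]
contact_force: [-0.9, 0.5, -0.0]
opening: 0.0552
```

>>> servo_tool(targets="0 0 0 0; 0 0 0 0; 0 0 0 0; 0 0 0 0; 0 0 0 0", hand=0, squeeze=25)

```text
time: 72.8
tool_pos: [0.5114, -0.3329, 0.1595]
tool_rot: [3.082, 0.01, 1.538]
contact_force: [0.7, -0.3, -0.8]
opening: 0.032
```

>>> servo_tool(targets="0 0 -4 0; 0 0 -3 0; 0 0 0 0")

```text
time: 73.18
tool_pos: [0.511, -0.3328, 0.1671]
tool_rot: [3.081, 0.01, 1.538]
contact_force: [0.2, -0.8, -0.1]
opening: 0.0318
```

>>> servo_tool(targets="8 0 0 0; 12 0 0 0; 14 0 0 0; 14 0 0 0; 14 0 0 0; 10 0 0 0; 0 0 0 0")

```text
time: 74.05
tool_pos: [0.5134, -0.2542, 0.1663]
tool_rot: [3.082, 0.01, 1.539]
contact_force: [-0.0, -0.9, 0.1]
opening: 0.0322
```

```bash
python3 - <<'E'
from h import *
plan(.5128+.0052,-.156,.164,1.536)
ps=shots()
cv2.imwrite("pics/ap.png",cv2.convertScaleAbs(cv2.resize(ps[0]["color"][160:280,90:250,::-1],None,fx=5,fy=5,interpolation=cv2.INTER_CUBIC),alpha=1.4))
E
```

```text
t 74.05 from [ 513.4 -254.2  166.3] 1.539 rpy [3.082 0.01  1.539] open 0.0322 F [-0.  -0.9  0.1] q [-0.61  0.47  1.55  0.03  1.07 -0.59]
delta mm [ 4.6 98.2 -2.3] dyaw -0.003
33 0 1 0.00; 33 0 1 0.00; 33 0 1 0.00
tool delta now: 98.3 1.5 2.3 0.003
```

View pics/ap.png

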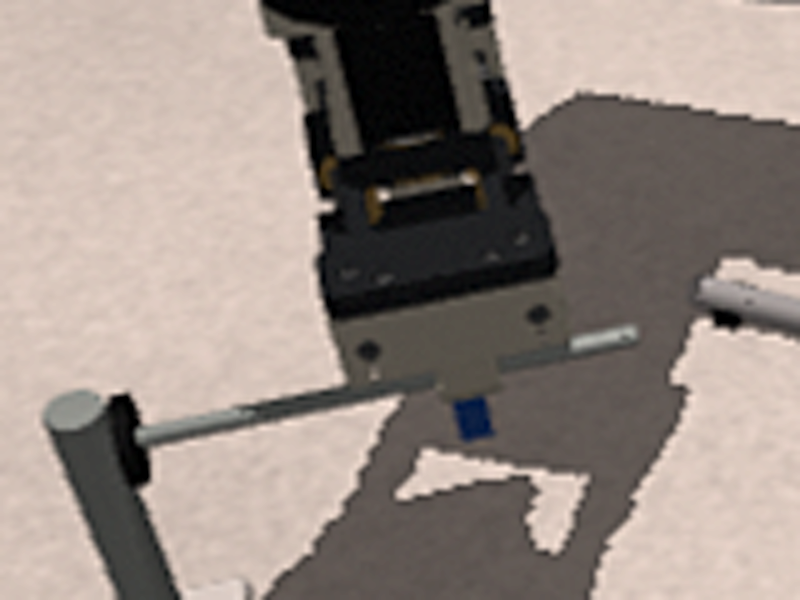

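>>> servo_tool(targets="10 0 0 0; 15 0 0 0; 15 0 0 0; 15 0 0 0; 15 0 0 0; 15 0 0 0; 10 0 0 0; 18 6 0 0; 22 12 0 0; 22 18 0 0; 18 12 0 0; 10 4 0 0; 0 0 0 0; 0 0 0 0")

```text
time: 75.9
tool_pos: [0.5724, -0.0615, 0.1675]
tool_rot: [3.082, 0.011, 1.538]
contact_force: [-0.4, 0.4, -0.6]
opening: 0.0316
```

```bash
python3 - <<'E'
from h import *
plan(.577,-.034,.1,1.54)
ps=shots("aq")
E
```

```text
t 75.90 from [572.4 -61.5 167.5] 1.538 rpy [3.082 0.011 1.538] open 0.0316 F [-0.4  0.4 -0.6] q [-0.24  0.47  1.54  0.    1.07 -0.21]
delta mm [  4.6  27.5 -67.5] dyaw 0.002
14 2 34 -0.00; 14 2 34 -0.00
tool delta now: 27.6 3.7 67.5 -0.002
```

View pics/scene_aq.png

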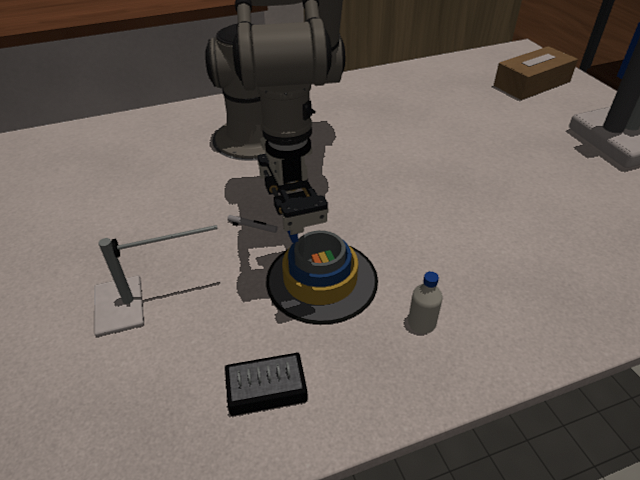

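>>> servo_tool(targets="12 0 0 0; 12 0 0 0; 2 0 0 0; 0 0 8 0; 0 0 14 0; 0 0 14 0; 0 0 10 0; 0 0 6 0; 0 0 0 0; 0 0 0 0")

```text
time: 77.25
tool_pos: [0.5758, -0.0356, 0.1106]
tool_rot: [3.084, 0.01, 1.536]
contact_force: [0.0, 0.1, -0.2]
opening: 0.0318
```

```bash
python3 - <<'E'
from h import *
plan(.577,-.034,.099,1.54)
ps=shots("ar")
cv2.imwrite("pics/arz.png",cv2.convertScaleAbs(cv2.resize(ps[0]["color"][170:310,250:390,::-1],None,fx=5,fy=4.2,interpolation=cv2.INTER_CUBIC),alpha=1.6))
E
```

```text
t 77.25 from [575.8 -35.6 110.6] 1.536 rpy [3.084 0.01  1.536] open 0.0318 F [ 0.   0.1 -0.2] q [-0.19  0.54  1.6  -0.    0.94 -0.16]
delta mm [  1.2   1.6 -11.6] dyaw 0.004
2 1 12 -0.00
tool delta now: 1.7 1.2 11.6 -0.004
```

View pics/arz.png

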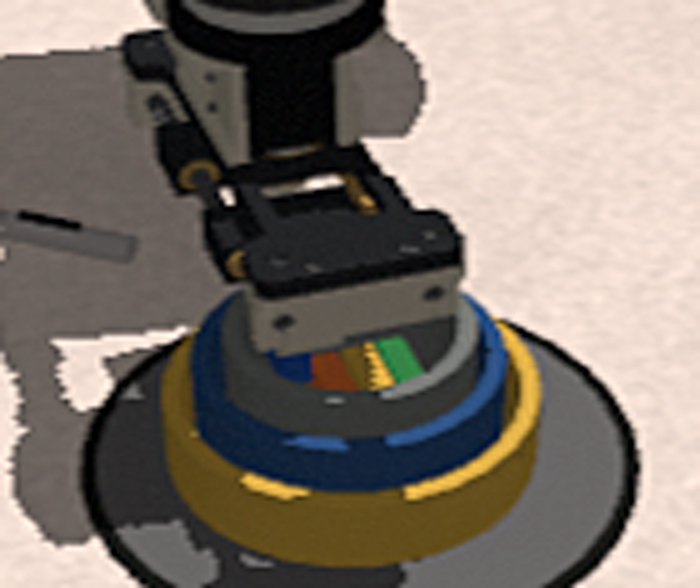

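>>> servo_tool(targets="0 0 5 0; 0 0 5 0; 0 0 1 0; 0 0 0 0; 0 0 0 0")

```text
time: 77.97
tool_pos: [0.5768, -0.0357, 0.0997]
tool_rot: [3.082, 0.011, 1.536]
contact_force: [-0.5, 0.2, 0.2]
opening: 0.0321
```

>>> servo_tool(targets="0 0 0 0; 0 0 0 0; 0 0 0 0; 0 0 0 0", hand=0.42)

```text
time: 78.47
tool_pos: [0.5774, -0.0355, 0.1003]
tool_rot: [3.08, 0.01, 1.536]
contact_force: [-0.5, 0.9, 0.5]
opening: 0.0389
```

>>> servo_tool(targets="0 0 -6 0; 0 0 -12 0; 0 0 -18 0; 0 0 -20 0; 0 0 -20 0; 0 0 -20 0; 10 -10 -14 0; 20 -20 -8 0; 25 -25 0 0; 25 -25 0 0; 25 -25 0 0; 25 -20 0 0; 15 -10 0 0; 0 0 0 0; 0 0 0 0")

```text
time: 80.35
tool_pos: [0.4298, 0.122, 0.2187]
tool_rot: [3.078, 0.011, 1.537]
contact_force: [-0.4, 0.4, 0.2]
opening: 0.0387
```

```bash
python3 - <<'E'
from h import *
plan(.45,.1,.2,1.536)
ps=shots("as")
print("cup",fit(ps[1:],"cup",.014),"mat",fit(ps,"mat"),"spray",fit(ps,"spray"))
for n in ("torch","lenscase"): print(n,[np.round(cams.cut_out(p,n)[0]["extent"],1) for p in ps if cams.cut_out(p,n)])
cv2.imwrite("pics/asz.png",cv2.convertScaleAbs(cv2.resize(ps[0]["color"][200:310,250:390,::-1],None,fx=5,fy=5,interpolation=cv2.INTER_CUBIC),alpha=1.6))
cv2.imwrite("pics/ast.png",cv2.convertScaleAbs(cv2.resize(ps[1]["color"][190:300,260:400,::-1],None,fx=5,fy=5,interpolation=cv2.INTER_CUBIC),alpha=1.6))
E
```

```text
t 80.35 from [429.8 122.  218.7] 1.537 rpy [3.078 0.011 1.537] open 0.0387 F [-0.4  0.4  0.2] q [ 0.12  0.19  1.8  -0.02  1.09  0.16]
delta mm [ 20.2 -22.  -18.7] dyaw -0.001
-21 21 19 0.00
tool delta now: -21.3 20.9 18.7 0.001
cup ([(array([ 0.5776, -0.0126]), np.float64(0.212))], [0.94]) mat ([(array([ 0.5832, -0.0107]), np.float64(0.554)), (array([ 0.5826, -0.0111]), np.float64(0.468)), (array([ 0.5829, -0.0109]), np.float64(0.511))], [0.74, 0.82]) spray ([(array([0.756, 0.125]), np.float64(0.243)), (array([0.7438, 0.1214]), np.float64(0.229)), (array([0.7537, 0.1272]), np.float64(0.245))], [0.66, 0.82])
torch [array([251.1, 223. ,  56.2,  20.6]), array([373.6, 332.3,  48.5,  37. ])]
lenscase [array([265.6, 385.1,  82. ,  62.5]), array([408. , 139.1,  66.2,  43.3])]
```

View pics/asz.png

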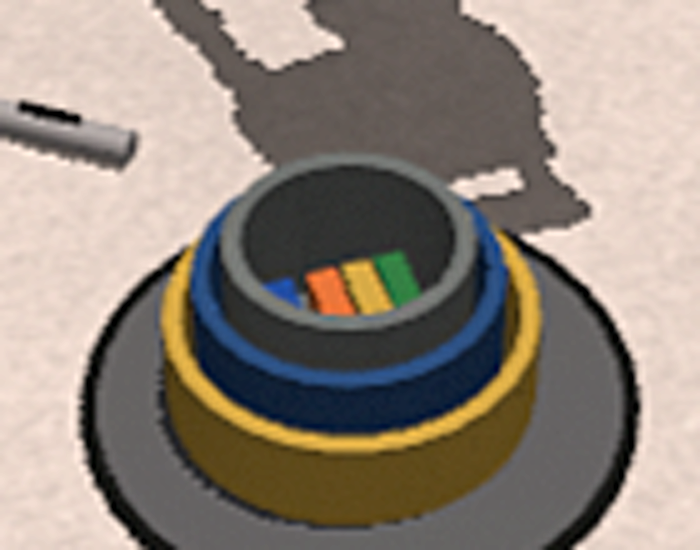

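View pics/ast.png

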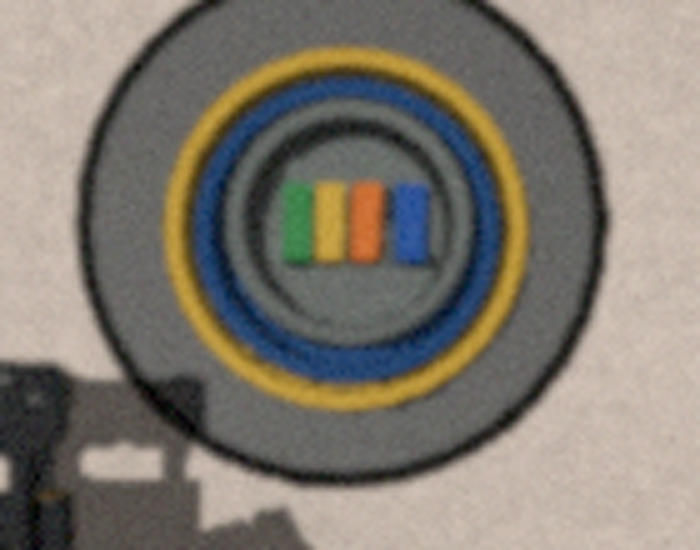

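View pics/scene_as.png

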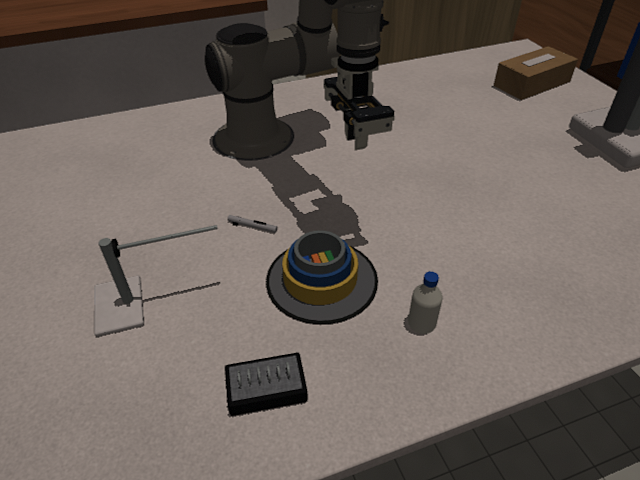

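>>> servo_tool(targets="0 0 0 0; 0 0 0 0; 0 0 0 0; 0 0 0 0")

```text
time: 81.6
tool_pos: [0.4299, 0.1222, 0.2184]
tool_rot: [3.078, 0.011, 1.536]
contact_force: [-0.4, -0.1, -0.2]
opening: 0.0388
```

```bash
python3 - <<'E'
from h import *
ps=shots("final"); a=cv2.imread("pics/scene_as.png").astype(int); b=cv2.imread("pics/scene_final.png").astype(int)
print("nest diff",abs(a-b)[225:325,262:382].mean(), telemetry.observe()["contact_force"].round(1))
print(robot.hand_in())
E
```

```text
nest diff 0.7284166666666667 [-0.8  0.3 -1.2]
the job is handed in; nothing more can be done
None
```

The kit is together and handed in at about 82 s. I nested the dish on the mat, the pot in the dish and the cup in the pot first. Then I slid the four frames that were there (orange, yellow, green, blue) off the rod's open end one at a time and put them in the cup. There was no red frame.

- **Last pictures:** all four frames stand upright on the cup's floor, below its rim. The rod is empty and the nest sits on the mat, about 5 mm off its centre. The spray bottle, lens case and torch are where they were, to within how finely the pictures could be measured. The arm is clear and the nest did not move between the last two pictures.
- **Fit in the nest:** the pot first touched the dish's rim lightly (about 4 N of change on the wrist). I backed off, shifted it 2–3 mm, and it then went in cleanly. The two cameras disagreed on the pot's centre by about 3 mm.
- **Checks that failed:** once the vessels were nested, the network fits for the dish, pot and mat became unreliable because they hide each other. I judged flatness by eye in the enlarged pictures, supported by the earlier single-vessel fits and the heights at which each was released.
- **Tool tilt:** the tool drifted to about 3.5° of tilt over the run, with no visible effect on the grasps.

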